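Expose the sample holders at the shutter bench

ROBOT

A 6-joint arm with a two-finger parallel gripper is mounted at the origin on the work surface. World frame = base frame: x ahead of the robot, y to its left, z up, the work surface at z = 0. Lengths are in mm, angles in rad, forces in N, time in s.
With the tool pointing down it reaches from about 200 to 875 mm from the base axis. Payload 3.4 kg.
Tool frame: the origin (TCP) lies at the very end of the fingers, on their centre line; the grasp point (between the pads) lies 19 mm behind it (robot.pinch_z is the distance from the TCP to the grasp point, in mm); x points along the fingers, y is the direction in which the jaws open and shut, and the axes are right-handed (so a half turn about x gives the same grasp; the last joint's range is limited). The gripper opens to 94 mm and grips with 3 to 60 N. Pads are 16 mm wide; open, the fingers measure 119 mm over their backs; the gripper's body (75 mm by 177 mm) begins 78 mm behind the grasp point.
Start: joints at [-1.291, 0.276, 1.505, -0, 1.361, -0.121], TCP at [224.342, -529.468, 205.493] pointing down, gripper open.
Joint ranges: [-2.89, 2.89], [-0.75, 2.08], [0.22, 2.7], [-1.18, 4.32], [0.11, 2.71], [-2.7, 2.7]. Speed limits (rad/s): [2.57, 2.57, 3.14, 3.14, 3.14, 3.14].

INTERFACE

Orientations are given as a unit quaternion [x, y, z, w].
In Python, from bench import robot, eyes, nets gives the robot as it stands.
- The arm moves only by the tool servo_tool, never from a script. Its argument "series" is a list of rows, each a list of 2 entries, a list of its own where there are three numbers: the shift along the tool's x, y, z in m, then the turn, a rotation vector about the tool's x, y, z in rad. In form: [[[x, y, z], [rx, ry, rz]], ...]. A call has 1 to 5 rows; each row shifts and turns the commanded pose from where the row before left it, along the tool's axes as they then stand; what a row does not reach is not made up. A row lasts 1/10 s, in which the tool goes at most 50 mm and 8.59 degrees, less where a joint would pass 70% of its speed; a pose out of reach is approached as far as the arm can. A call with a gripper value outside its range is refused whole. "claw" is the finger opening in m, from 0 to 0.094, set as the call begins (left out, the last holds). The fingers move at their own pace and stop on an object; "squeeze" is the grip in N (left out, the last holds). Time passes only in rows, so rows that do not move let the fingers close. It gives the time, the measured TCP pose, the force and the opening at its end, in the units of the state.
- robot.observe(): the state, without advancing time (a new reading comes with each control period).
- eyes.read_camera(name): name is "scene" or "top" or "wrist"; returns a dict with "img" (400x640x3 uint8, blue, green, red), "K" (3x3 intrinsics, pixels), "R" (3x3) and "t" (3): a world point X has camera coordinates R X + t; the wrist camera has in their place "mount" (4x4, takes a point from camera to tool coordinates, whose origin is the TCP and whose axes are the tool frame's). Camera axes: x right, y down, z forward; pixel columns grow to the right and rows downward; lengths in mm; the calibration is good to about 2 mm. The wrist camera is an equidistant fisheye: a pixel r from the principal point sees the ray r / f radians off the axis. A picture is of the moment at which its call begins: read the wrist's pose just before it. There is no depth.
- robot.job_done(): hands the job in, once; it reports no verdict.
Trained networks look in a picture, given as the dict that the camera call returned (one of the last four; its "shot" number tells which), for a name from the list of things; names that differ only in an ending like _2 or _b are one class to them, and where a whole thing is asked for, a point or a joint stands for the part that bears it (a point fixed in the world has none). Each returns a list of dicts, best first, with "conf" (0 to 1); they miss things now and then, are a little off and sometimes report something else, mostly with a low value. They report only what shows in the picture. A call takes as long as a camera call.
- nets.search_frame(picture, thing): "centre" ([x, y, z] in mm, in the coordinates of the camera as it stood for that picture, good to about 4 mm: the middle of the surface that is visible of it).
The state is a dict: "t": time; "qpos": joint angles; "qd": joint speeds; "joint_torque": joint torques, N m; "tcp_pos": TCP position; "orientation": TCP orientation; "contact_force": force on the tool from outside, world axes, zero at the start; "moment": the same for the moment, N m; "grip_width": finger opening in mm.
Only numpy, scipy, OpenCV 4.12 (cv2) and the standard library are available. Lean on these libraries where they do the work, as an engineer would, in place of code of your own. Each camera call takes 0.05 s, during which the arm holds its last target.

TASK

Hang every tent-shaped sample holder that is out on the bench astride the bar of the lamp stand and leave them hanging there. With all of them hanging, swing the red-knobbed cocking lever of the green shutter box to its stop and let it spring back, then press the black release plunger fully down and let it up; then swing the lever to its stop and let it spring back again so that the shutter is left cocked. Finally stand all the holders upright on the blue mat, without knocking over the brown bottle or the mug.

Things in the scene. Friction and masses are not known exactly. Their poses are not given: they have to be found in the camera images.
- holder_red: red holder (absent in some runs): rigid metal tent on two long feet, 200 g. Origin: centre of underside; z up, y along ridge. 80 long (y), 81 wide over the feet (x), 26 wide flat top at 70 mm. Inside: 53 wide between the feet, narrowing to 16 under the top (underside at 65 mm). Red panels; red grip fin on top, 10 thick (x), 50 long (y), from 70 to 106 mm height.
- holder_yellow: yellow holder (absent in some runs): rigid metal tent on two long feet, 200 g. Origin: centre of underside; z up, y along ridge. 80 long (y), 81 wide over the feet (x), 26 wide flat top at 70 mm. Inside: 53 wide between the feet, narrowing to 16 under the top (underside at 65 mm). Yellow panels; yellow grip fin on top, 10 thick (x), 50 long (y), from 70 to 106 mm height.
- holder_blue: blue holder (absent in some runs): rigid metal tent on two long feet, 200 g. Origin: centre of underside; z up, y along ridge. 80 long (y), 81 wide over the feet (x), 26 wide flat top at 70 mm. Inside: 53 wide between the feet, narrowing to 16 under the top (underside at 65 mm). Blue panels; blue grip fin on top, 10 thick (x), 50 long (y), from 70 to 106 mm height.
- stand: lamp stand, fixed: a steel bar along its y on two posts, and 100 mm to 200 mm behind it (+x) a grey lamp bank 240 mm wide, 150 mm high, with yellow lenses. Origin on the table under the middle of the bar.
- bar_mid (a point): middle of the bar, on its axis, 85 mm above the table; y along the bar. The bar is 16 mm thick and 290 mm long (black end discs 40 mm across at both ends); three holders hang side by side. A hung holder rests with the underside of its top on the bar, its feet about 28 mm clear of the table.
- shutter_box: green shutter release box with aluminium top, fixed, 160 x 150 mm, 100 mm high; origin: centre of its underside. Lever towards its -x side, plunger towards its +x side.
- lever (a joint): cocking lever, turning level above the box: 0 at rest, 1.0 rad at its stop, growing anticlockwise seen from above. A spring always drives it back to 0; it takes about 6 N at the knob at the stop.
- lever_knob (a point): centre of the top of the lever's red upright knob, a cylinder 16 mm in diameter that stands 48 mm above the steel lever arm; the knob is 75 mm from the pivot.
- lever_pivot (a point): pivot of the lever at the height of the underside of its arm, 107 mm above the table; the top of the knob is 56 mm above this.
- plunger (a joint): release plunger: 0 up, 0.015 m fully down; it springs back up; fully down takes about 8 N.
- plunger_top (a point): centre of the top of the plunger's black button, 38 mm in diameter, 135 mm above the table when up, pressed straight down.
- mat: blue flat mat, fixed, 300 mm (x) by 140 mm (y), 4 mm thick; origin: centre of its underside. Three holders fit in a row along x, their ridges along the mat's y, about 95 mm apart.
- bottle: brown bottle, 60 mm in diameter, 140 mm high, a bystander; origin: centre of its foot, z up.
- mug: white mug, 76 mm in diameter, 90 mm high, a bystander; origin: centre of its foot, z up.

How it is judged:
By the outcome, as a careful person would: the job done as asked, in the order asked, and still so for the second after the job is handed in, with the robot touching nothing.
Of holder_red, holder_yellow, holder_blue only 2 to 3 are there at a start; the rules pass over those that are not, and their reading is None.
At some moment in a run one of holder_red, holder_yellow, holder_blue may be knocked a few centimetres aside while the robot is not near it.
It also fails if it takes over 210 s, if anything falls off the work surface, if the arm or the gripper's body presses on something with over 40 N, if the wrist force passes 120 N, or if a joint passes its speed limit or range.

## Working session

There is one attempt and no reset: what is moved stays moved. The work goes in short steps, Python scripts to look and compute and a tool call to move; the robot and the scene stay as the last step left them, time stands still between calls to the robot, and variables do not carry over. Pictures are saved under pics/ and viewed, and the job is handed in when it is done.

Besides the shell and the picture viewer there is one more tool, called after "Call:" by a JSON object that holds its "fn" and its "kwargs", one argument or row to a line. servo_tool: Moves the arm, as the interface text tells. Its arguments: {"type":"object","properties":{"series":{"type":"array"},"claw":{"type":"number"},"squeeze":{"type":"number"}},"required":["series"]}

```bash
ls; mkdir -p pics; python3 - <<'E'
from bench import robot, eyes, nets
import cv2,numpy as np
print(robot.observe())
for n in ["scene","top","wrist"]:
    p=eyes.read_camera(n); cv2.imwrite(f"pics/{n}0.png",p["img"]); print(n,{k:(v.tolist() if hasattr(v,'tolist') else v) for k,v in p.items() if k!="img"})
    if n!="wrist":
        R=np.array(p["R"]);t=np.array(p["t"])
        for th in ["holder_red","holder_yellow","holder_blue","stand","shutter_box","lever","lever_knob","plunger_top","mat","bottle","mug"]:
            try:
                for d in nets.search_frame(p,th)[:2]:
                    print(th,round(d["conf"],2),(R.T@(np.array(d["centre"])-t)).round(0).tolist())
            except Exception as e: print(th,e)
E
```

```text
pics
{'t': 0.0, 'qpos': array([-1.29100295e+00,  2.76598654e-01,  1.50611122e+00, -9.82628057e-06,
        1.36065623e+00, -1.20981912e-01]), 'qd': array([ 6.54102362e-05, -1.24698425e-03, -1.55400352e-03,  1.17315588e-03,
        1.60484376e-03, -1.05566453e-03]), 'joint_torque': array([ 7.31019118e-04, -4.04590023e+01, -2.37231141e+01,  7.04669394e-02,
        3.45993473e-02, -1.46660291e-04]), 'tcp_pos': array([ 224.17495435, -528.90590917,  204.61136716]), 'orientation': array([-0.69290367, -0.14137449,  0.69300992, -0.14012496]), 'contact_force': array([0.31087493, 0.09931818, 0.67418596]), 'moment': array([ 0.01098215, -0.02870687,  0.0061511 ]), 'grip_width': 93.62112415701475}
scene {'K': [[379.4951950748605, 0.0, 320.8739835957425], [0.0, 379.4951950748605, 196.99705031600197], [0.0, 0.0, 1.0]], 'R': [[-0.23508467656653462, 0.9719648347981301, -0.004422076373344874], [0.8317942022724021, 0.1988243865088048, -0.5182540577703333], [-0.5028455030221771, -0.1255118450395869, -0.8552152809936997]], 't': [156.67548464755612, -435.8281112935249, 1454.624680556919], 'shot': 1}
holde
[... 1071 characters left out ...]
105.0]
lever 0.73 [496.0, -331.0, 118.0]
lever_knob 0.81 [496.0, -328.0, 115.0]
plunger_top 0.65 [563.0, -344.0, 137.0]
mat 0.92 [472.0, 334.0, 6.0]
mat 0.51 [760.0, 264.0, 91.0]
bottle 0.87 [760.0, 267.0, 90.0]
mug 0.79 [733.0, -295.0, 48.0]
mug 0.36 [499.0, -333.0, 104.0]
wrist {'K': [[309.70691628693146, 0.0, 319.77955991208927], [0.0, 309.70691628693146, 195.3035167713199], [0.0, 0.0, 1.0]], 'mount': [[0.00051096804512109, -0.2847435556931834, 0.9586035918996215, -178.3710667260502], [0.9999998665378337, 7.226376954208947e-05, -0.0005115684297272232, 0.9295298167846244], [7.639350461369565e-05, 0.9586037253574319, 0.28474355461516926, -82.5796188080975], [0.0, 0.0, 0.0, 1.0]], 'shot': 3}
```

View pics/scene0.png

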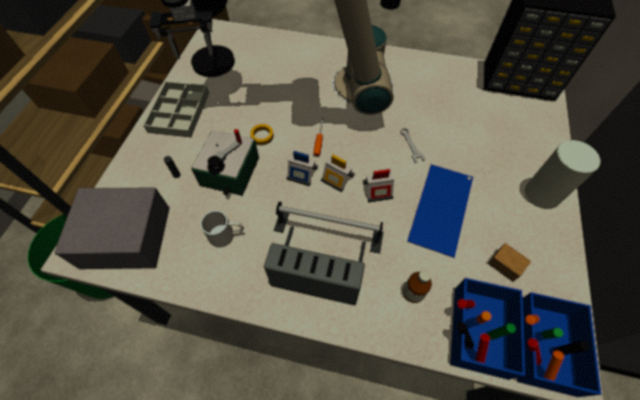

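View pics/top0.png

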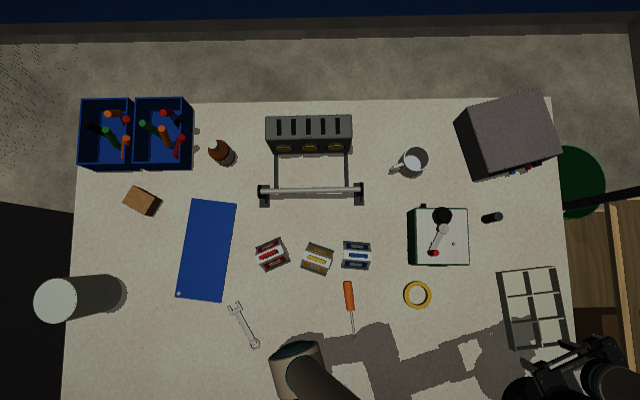

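View pics/wrist0.png

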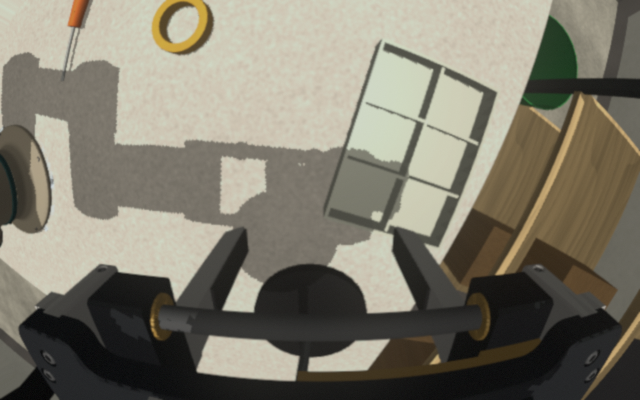

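```bash
cat > h.py <<'E'
from bench import robot, eyes, nets
import cv2,numpy as np
from scipy.spatial.transform import Rotation as Ro
np.set_printoptions(suppress=True,precision=2)
def ray(p,u,v):
    R=np.array(p["R"]);t=np.array(p["t"]);K=np.array(p["K"])
    d=R.T@np.linalg.solve(K,[u,v,1.]);return -R.T@t,d
def atz(p,u,v,z):
    o,d=ray(p,u,v);return o+d*(z-o[2])/d[2]
def shot(n="wrist",name=None):
    s=robot.observe();p=eyes.read_camera(n)
    if n=="wrist": p["T"]=s
    if name: cv2.imwrite(f"pics/{name}.png",p["img"])
    return p
def wray(p,u,v):
    K=np.array(p["K"]);M=np.array(p["mount"]);s=p["T"]
    dx,dy=(u-K[0,2])/K[0,0],(v-K[1,2])/K[1,1];r=np.hypot(dx,dy)+1e-12
    c=np.array([np.sin(r)*dx/r,np.sin(r)*dy/r,np.cos(r)])
    W=Ro.from_quat(s["orientation"]).as_matrix()
    return W@M[:3,3]+s["tcp_pos"],W@(M[:3,:3]@c)
def watz(p,u,v,z):
    o,d=wray(p,u,v);return o+d*(z-o[2])/d[2]
def wproj(p,X):
    K=np.array(p["K"]);M=np.array(p["mount"]);s=p["T"]
    W=Ro.from_quat(s["orientation"]).as_matrix()
    c=M[:3,:3].T@(W.T@(np.array(X)-s["tcp_pos"])-M[:3,3]);th=np.arctan2(np.hypot(c[0],c[1]),c[2]);ph=np.arctan2(c[1],c[0])
    return K[0,2]+K[0,0]*th*np.cos(ph),K[1,2]+K[1,1]*th*np.sin(ph)
def goal(pos,jaw,full=True):
    """jaw=angle of tool y in world; prints whole delta in tool frame"""
    s=robot.observe();W=Ro.from_quat(s["orientation"])
    y=np.array([np.cos(jaw),np.sin(jaw),0]);x=np.array([0,0,-1.]);G=Ro.from_matrix(np.c_[x,y,np.cross(x,y)])
    rv=(W.inv()*G).as_rotvec(); d=W.inv().apply(np.array(pos)-s["tcp_pos"]); d2=G.inv().apply(np.array(pos)-s["tcp_pos"])
    print("tcp",s["tcp_pos"],"F",s["contact_force"],"w",s["grip_width"],"t",s["t"])
    print("shift now-axes mm",d," shift goal-axes mm",d2,"rot",rv.round(3))
E
python3 - <<'E'
from h import *
s=robot.observe();print(Ro.from_quat(s["orientation"]).as_matrix())
p=eyes.read_camera("top");im=p["img"]
c=cv2.resize(im[150:290,230:480],None,fx=3.2,fy=3.2,interpolation=cv2.INTER_CUBIC);cv2.imwrite("pics/topc.png",c)
for n,(u,v) in dict(barL=(264,193),barR=(360,189)).items(): print(n,atz(p,u,v,85))
E
```

```text
[[ 0.    0.39 -0.92]
 [-0.   -0.92 -0.39]
 [-1.    0.    0.  ]]
barL [637.45 147.31  85.  ]
barR [ 644.13 -126.42   85.  ]
```

View pics/topc.png

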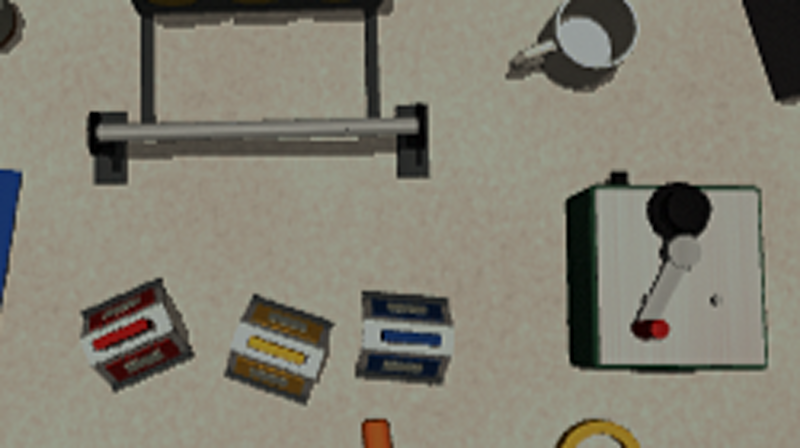

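```bash
python3 - <<'E'
from h import *
p=eyes.read_camera("top")
f=lambda u,v,z:atz(p,230+(u+.5)/3.2-.5,150+(v+.5)/3.2-.5,z)
for n,a,b in [("red",(92,346),(152,322)),("yel",(248,339),(306,360)),("blue",(382,336),(440,340))]:
    A=f(*a,106);B=f(*b,106);print(n,(A+B)/2,np.linalg.norm(A-B),"ridge ang",np.degrees(np.arctan2(*(A-B)[1::-1])))
A=f(98,132,85);B=f(416,126,85);print("bar",A,B,np.linalg.norm(A-B),np.degrees(np.arctan2(*(A-B)[1::-1])))
print("pivot",f(685,250,120),"knob",f(656,329,163),"plunger",f(684,210,135))
for c in [(596,187),(760,187),(766,369),(601,369)]: print(f(*c,100))
m=lambda u,v:atz(p,u,v,4)
for c in [(192,199),(236,203),(222,302),(177,296)]: print("mat",m(*c))
E
```

```text
red [464.67 132.63 106.  ] 54.78239068175628 ridge ang 110.82508639414583
yel [449.42   0.57 106.  ] 52.482713162804316 ridge ang 69.36844726648317
blue [ 457.25 -113.68  106.  ] 49.414557352836034 ridge ang 85.14733190402708
bar [643.69 157.96  85.  ] [ 644.06 -125.44   85.  ] 283.3986757415385 90.07425283942099
pivot [ 527.29 -346.23  120.  ] knob [ 461.4  -305.29  163.  ] plunger [ 559.78 -342.54  135.  ]
[ 584.74 -278.8   100.  ]
[ 582.27 -420.98  100.  ]
[ 426.14 -415.43  100.  ]
[ 428.4  -275.26  100.  ]
mat [636.64 382.44   4.  ]
mat [621.84 246.74   4.  ]
mat [326.4  283.92   4.  ]
mat [345.83 418.22   4.  ]
```

```bash
python3 - <<'E'
from h import *
goal([455,-114,210],-0.085)
E
```

```text
tcp [ 224.33 -529.45  205.47] F [0.19 0.29 0.99] w 94.07944379777507 t 1.35
shift now-axes mm [  -4.54 -292.53 -374.48]  shift goal-axes mm [  -4.53  194.56 -433.54] rot [-1.08  0.   -0.  ]
```

Call:
{"fn": "servo_tool", "kwargs": {
  "series": [
    [[0, -0.029, -0.037], [0, 0, 0]],
    [[0, -0.029, -0.037], [0, 0, 0]],
    [[0, -0.029, -0.037], [0, 0, 0]],
    [[0, -0.029, -0.037], [0, 0, 0]],
    [[0, -0.029, -0.037], [0, 0, 0]]
  ],
  "claw": 0.05
}}

```text
t: 1.85
tcp_pos: [338.7, -322.2, 205.6]
orientation: [0.693, 0.14, -0.693, 0.141]
contact_force: [0.9, -0.2, 0.1]
grip_width: 57.8
```

Call:
{"fn": "servo_tool", "kwargs": {
  "series": [
    [[0, -0.029, -0.037], [0, 0, 0]],
    [[0, -0.029, -0.037], [0, 0, 0]],
    [[0, -0.029, -0.037], [0, 0, 0]],
    [[0, -0.029, -0.037], [0, 0, 0]],
    [[0, -0.029, -0.037], [0, 0, 0]]
  ]
}}

```text
t: 2.35
tcp_pos: [452.6, -116.3, 205.8]
orientation: [0.693, 0.14, -0.693, 0.141]
contact_force: [0.1, -0.8, -0.2]
grip_width: 49.7
```

Call:
{"fn": "servo_tool", "kwargs": {
  "series": [
    [[0, 0, 0], [-0.145, 0, 0]],
    [[0, 0, 0], [-0.145, 0, 0]],
    [[0, 0, 0], [-0.145, 0, 0]],
    [[0, 0, 0], [-0.145, 0, 0]],
    [[0, 0, 0], [-0.145, 0, 0]]
  ]
}}

```text
t: 2.85
tcp_pos: [451.9, -117.9, 205.5]
orientation: [0.597, 0.379, -0.597, 0.379]
contact_force: [-0.8, -0.0, 0.8]
grip_width: 49.7
```

Call:
{"fn": "servo_tool", "kwargs": {
  "series": [
    [[0, 0, 0], [-0.145, 0, 0]],
    [[0, 0, 0], [-0.145, 0, 0]],
    [[0, 0, 0], [-0.065, 0, 0]],
    [[0, 0, 0], [0, 0, 0]]
  ]
}}

```text
t: 3.25
tcp_pos: [451.9, -118.1, 205.5]
orientation: [0.522, 0.477, -0.522, 0.477]
contact_force: [-0.0, 0.8, -0.4]
grip_width: 49.7
```

```bash
python3 - <<'E'
from h import *
p=shot("wrist","w1"); goal([455,-114,210],-0.085)
print(wproj(p,[457,-114,106]),wproj(p,[457,-90,106]),wproj(p,[457,-138,106]))
E
```

```text
tcp [ 451.87 -118.08  205.51] F [-0.58  0.03  0.15] w 50.20455994312684 t 3.3
shift now-axes mm [-4.49  2.74 -4.35]  shift goal-axes mm [-4.49  2.77 -4.33] rot [-0.01  0.   -0.  ]
(np.float64(325.13418973589387), np.float64(190.366919715601)) (np.float64(322.875460164961), np.float64(165.1484989429148)) (np.float64(327.2703460191661), np.float64(214.48658825128325))
```

View pics/w1.png

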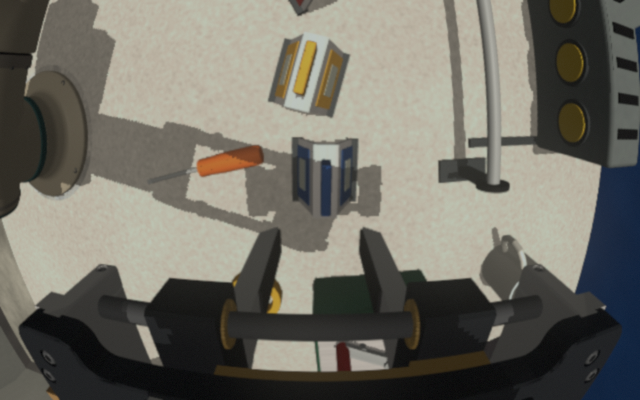

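Call:
{"fn": "servo_tool", "kwargs": {
  "series": [
    [[0, 0.005, -0.004], [0, 0, 0]],
    [[0.033, 0, 0], [0, 0, 0]],
    [[0.033, 0, 0], [0, 0, 0]],
    [[0.033, 0, 0], [0, 0, 0]],
    [[0.03, 0, 0], [0, 0, 0]]
  ]
}}

```text
t: 3.8
tcp_pos: [457.5, -114.2, 75.2]
orientation: [0.522, 0.477, -0.522, 0.477]
contact_force: [0.1, 0.4, 0.3]
grip_width: 50.5
```

```bash
python3 - <<'E'
from h import *
p=shot("wrist","w2"); goal([457,-114,76],-0.085)
E
```

```text
tcp [ 454.01 -112.94   71.17] F [-1.21 -0.44 -2.73] w 50.325956709376385 t 3.85
shift now-axes mm [-4.86  3.03  0.77]  shift goal-axes mm [-4.83  3.07  0.8 ] rot [-0.01 -0.    0.01]
```

View pics/w2.png

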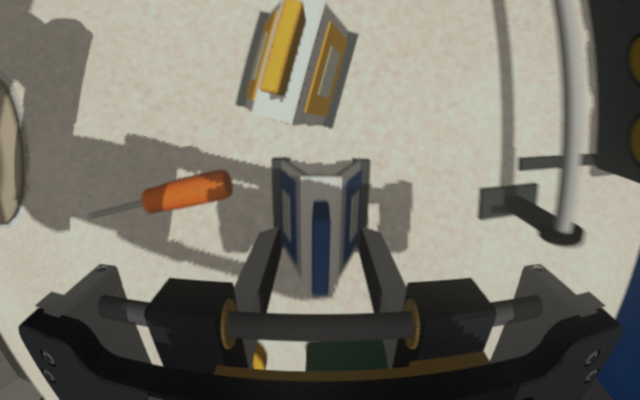

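Call:
{"fn": "servo_tool", "kwargs": {
  "series": [
    [[-0.004, 0.003, 0], [0, 0, 0]],
    [[0, 0, 0], [0, 0, 0]],
    [[0, 0, 0], [0, 0, 0]],
    [[0, 0, 0], [0, 0, 0]],
    [[0, 0, 0], [0, 0, 0]]
  ],
  "claw": 0.0,
  "squeeze": 35
}}

```text
t: 4.35
tcp_pos: [460.4, -115.0, 81.4]
orientation: [0.522, 0.477, -0.522, 0.477]
contact_force: [-1.1, 0.1, 1.7]
grip_width: 13.3
```

Call:
{"fn": "servo_tool", "kwargs": {
  "series": [
    [[0, 0, 0], [0, 0, 0]],
    [[0, 0, 0], [0, 0, 0]],
    [[-0.02, 0, 0], [0, 0, 0]],
    [[-0.05, 0, 0], [0, 0, 0]],
    [[-0.05, 0, 0], [0, 0, 0]]
  ]
}}

```text
t: 4.85
tcp_pos: [459.1, -114.3, 200.5]
orientation: [-0.522, -0.478, 0.523, -0.476]
contact_force: [2.1, -0.4, -2.9]
grip_width: 10.0
```

```bash
python3 - <<'E'
from h import *
p=shot("wrist","w3"); goal([644,-72,196],0)
E
```

```text
tcp [ 464.4  -116.38  209.63] F [ 2.42 -1.07  1.71] w 9.97812140191101 t 4.9
shift now-axes mm [ 15.69 174.7  -60.39]  shift goal-axes mm [ 13.63 179.6  -44.38] rot [-0.09  0.   -0.01]
```

View pics/w3.png

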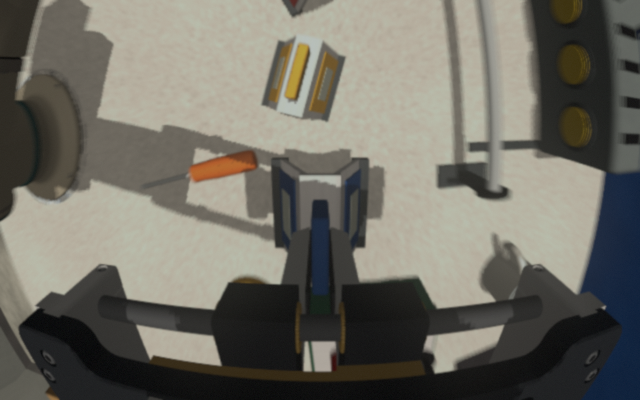

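Call:
{"fn": "servo_tool", "kwargs": {
  "series": [
    [[0, 0, 0], [-0.086, 0, 0]],
    [[0, 0.04, -0.011], [0, 0, 0]],
    [[0, 0.05, -0.011], [0, 0, 0]],
    [[0, 0.05, -0.011], [0, 0, 0]],
    [[0, 0.039, -0.011], [0, 0, 0]]
  ]
}}

```text
t: 5.4
tcp_pos: [639.5, -71.6, 199.4]
orientation: [0.501, 0.499, -0.501, 0.499]
contact_force: [-0.6, -0.3, -3.4]
grip_width: 10.0
```

Call:
{"fn": "servo_tool", "kwargs": {
  "series": [
    [[0, 0, 0], [0, 0, 0]],
    [[0, 0, 0], [0, 0, 0]],
    [[0, 0, 0], [0, 0, 0]]
  ]
}}

```text
t: 5.7
tcp_pos: [635.6, -72.2, 199.7]
orientation: [-0.5, -0.5, 0.502, -0.498]
contact_force: [-0.2, -1.1, -2.5]
grip_width: 10.0
```

```bash
python3 - <<'E'
from h import *
p=shot("wrist","w4"); goal([644,-72,196],0)
for y in (-72,0,40,100,150): print(y,wproj(p,[644,y,93]))
E
```

```text
tcp [635.58 -72.3  200.17] F [-0.24  0.05 -1.92] w 9.874971835371001 t 5.75
shift now-axes mm [ 4.15  8.42 -0.33]  shift goal-axes mm [ 4.17  8.42 -0.3 ] rot [-0.01  0.    0.  ]
-72 (np.float64(329.19510774527106), np.float64(192.75616630452612))
0 (np.float64(329.3387262679873), np.float64(116.88313152109895))
40 (np.float64(329.24829181485956), np.float64(73.55935761483022))
100 (np.float64(328.8879861888426), np.float64(11.33526300412123))
150 (np.float64(328.42721991984655), np.float64(-35.32855396355248))
```

View pics/w4.png

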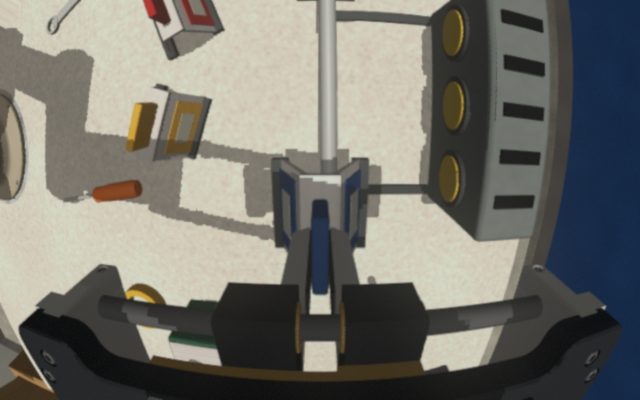

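Call:
{"fn": "servo_tool", "kwargs": {
  "series": [
    [[0, 0.0085, 0], [0.005, 0, 0]],
    [[0, 0, 0], [0, 0, 0]],
    [[0.03, 0, 0], [0, 0, 0]],
    [[0.03, 0, 0], [0, 0, 0]],
    [[0.02, 0, 0], [0, 0, 0]]
  ]
}}

```text
t: 6.25
tcp_pos: [644.3, -72.1, 118.9]
orientation: [-0.502, -0.498, 0.503, -0.497]
contact_force: [-0.7, -0.7, -1.9]
grip_width: 9.6
```

Call:
{"fn": "servo_tool", "kwargs": {
  "series": [
    [[0.006, 0, 0], [0, 0, 0]],
    [[0, 0, 0], [0, 0, 0]],
    [[0, 0, 0], [0, 0, 0]]
  ]
}}

```text
t: 6.55
tcp_pos: [646.5, -72.4, 115.9]
orientation: [0.503, 0.497, -0.502, 0.498]
contact_force: [0.1, 0.4, -2.1]
grip_width: 9.8
```

Call:
{"fn": "servo_tool", "kwargs": {
  "series": [
    [[0.004, -0.002, 0], [-0.008, 0, 0]],
    [[0.003, 0, 0], [0, 0, 0]],
    [[0, 0, 0], [0, 0, 0]],
    [[0, 0, 0], [0, 0, 0]]
  ]
}}

```text
t: 6.95
tcp_pos: [644.0, -72.2, 109.0]
orientation: [0.501, 0.499, -0.5, 0.5]
contact_force: [-1.9, -0.2, 6.2]
grip_width: 9.5
```

```bash
python3 - <<'E'
from h import *
p=shot("wrist","w5"); goal([644,-72,104],0)
E
```

```text
tcp [643.94 -72.24 109.01] F [-2.71  0.81  6.62] w 9.843605262222688 t 7.0
shift now-axes mm [ 5.01  0.05 -0.24]  shift goal-axes mm [ 5.01  0.06 -0.24] rot [-0.  0. -0.]
```

View pics/w5.png

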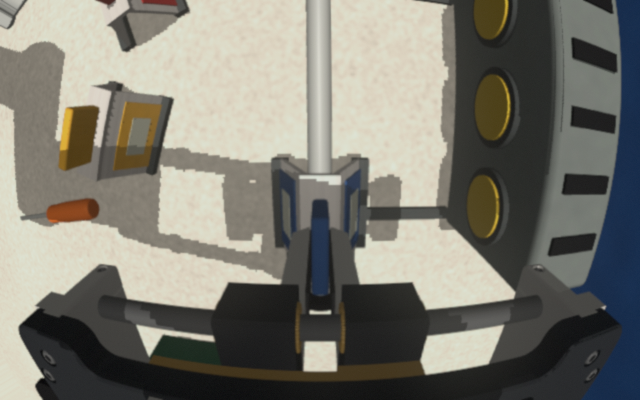

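Call:
{"fn": "servo_tool", "kwargs": {
  "series": [
    [[0.001, 0, 0], [0, 0, 0]],
    [[0, 0, 0], [0, 0, 0]]
  ]
}}

```text
t: 7.2
tcp_pos: [644.0, -72.2, 109.0]
orientation: [0.501, 0.499, -0.5, 0.501]
contact_force: [-3.2, -0.4, 9.5]
grip_width: 9.3
```

```bash
python3 - <<'E'
from h import *
p=shot("scene"); cv2.imwrite("pics/s6.png",cv2.resize(p["img"][150:310,240:400],None,fx=4,fy=3.7,interpolation=cv2.INTER_CUBIC));goal([644,-72,104],0)
E
```

```text
tcp [644.   -72.24 108.98] F [-2.24 -0.65  9.86] w 10.122282071643887 t 7.25
shift now-axes mm [ 4.98 -0.02 -0.25]  shift goal-axes mm [ 4.98 -0.   -0.24] rot [-0.  0. -0.]
```

View pics/s6.png

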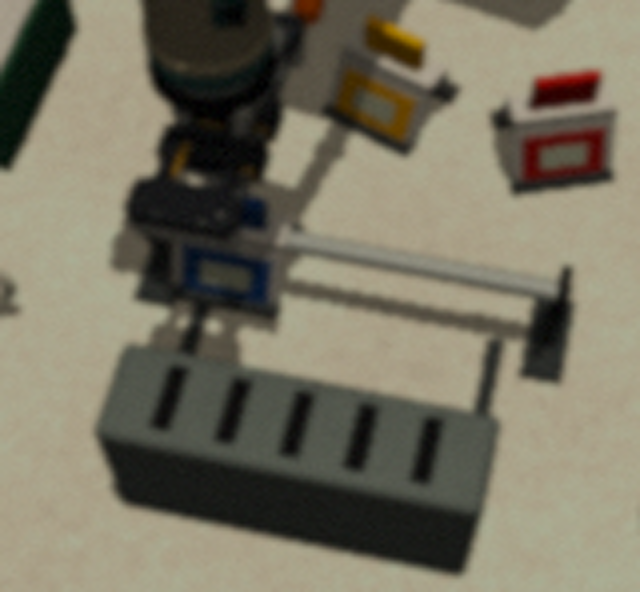

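Call:
{"fn": "servo_tool", "kwargs": {
  "series": [
    [[-0.001, 0, 0], [0, 0, 0]],
    [[0, 0, 0], [0, 0, 0]],
    [[0, 0, 0], [0, 0, 0]],
    [[0, 0, 0], [0, 0, 0]],
    [[-0.02, 0, 0], [0, 0, 0]]
  ],
  "claw": 0.05
}}

```text
t: 7.75
tcp_pos: [641.4, -71.6, 124.4]
orientation: [0.499, 0.502, -0.502, 0.498]
contact_force: [-0.1, -0.4, -0.1]
grip_width: 45.9
```

Call:
{"fn": "servo_tool", "kwargs": {
  "series": [
    [[-0.04, 0, 0], [0, 0, 0]],
    [[-0.04, 0, 0], [0, 0, 0]],
    [[0, 0, 0], [0, 0, 0]],
    [[0, 0, 0], [0, 0, 0]]
  ]
}}

```text
t: 8.15
tcp_pos: [644.0, -72.2, 208.2]
orientation: [0.501, 0.499, -0.5, 0.5]
contact_force: [-0.0, -0.2, -0.7]
grip_width: 49.8
```

```bash
python3 - <<'E'
from h import *
p=shot("wrist","w7"); p=shot("top");cv2.imwrite("pics/t7.png",cv2.resize(p["img"][150:290,230:480],None,fx=3.2,fy=3.2,interpolation=cv2.INTER_CUBIC)); goal([449.5,0.5,210],np.radians(69.4-90))
E
```

```text
tcp [642.6  -71.88 205.85] F [-1.41 -0.03 -0.3 ] w 50.13871983769467 t 8.25
shift now-axes mm [  -3.58 -193.18  -72.19]  shift goal-axes mm [  -4.15 -206.22    0.19] rot [ 0.36 -0.    0.  ]
```

View pics/w7.png

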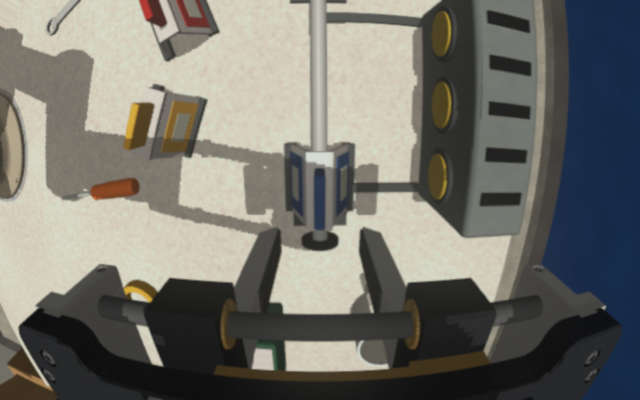

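View pics/t7.png

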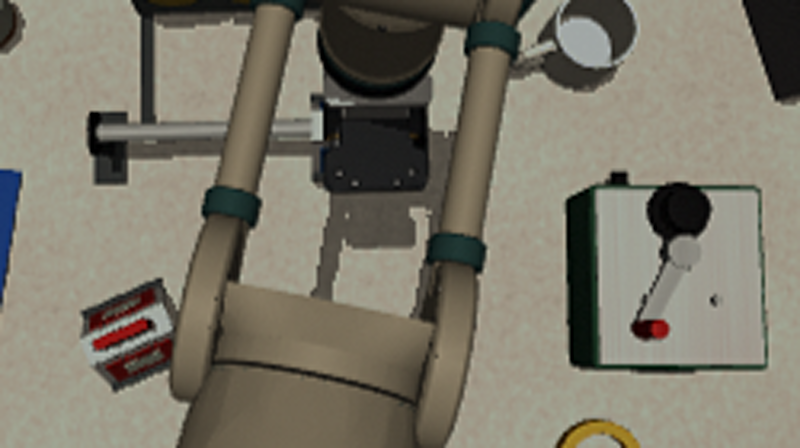

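Call:
{"fn": "servo_tool", "kwargs": {
  "series": [
    [[0, -0.0385, -0.0145], [0, 0, 0]],
    [[0, -0.0385, -0.0145], [0, 0, 0]],
    [[0, -0.0385, -0.0145], [0, 0, 0]],
    [[0, -0.0385, -0.0145], [0, 0, 0]],
    [[0, -0.0385, -0.0145], [0, 0, 0]]
  ]
}}

```text
t: 8.75
tcp_pos: [448.3, 1.3, 205.5]
orientation: [-0.499, -0.501, 0.501, -0.499]
contact_force: [0.5, -1.0, 0.2]
grip_width: 49.9
```

Call:
{"fn": "servo_tool", "kwargs": {
  "series": [
    [[0, 0, 0], [0.12, 0, 0]],
    [[0, 0, 0], [0.12, 0, 0]],
    [[0, 0, 0], [0.12, 0, 0]],
    [[0, 0, 0], [0, 0, 0]],
    [[0, 0, 0], [0, 0, 0]]
  ]
}}

```text
t: 9.25
tcp_pos: [450.4, 0.7, 206.3]
orientation: [-0.58, -0.403, 0.582, -0.402]
contact_force: [0.0, -0.6, -0.4]
grip_width: 50.1
```

```bash
python3 - <<'E'
from h import *
p=shot("wrist","w8"); goal([449.5,0.5,76],np.radians(69.4-90))
print(wproj(p,[449.5,.5,106]))
E
```

```text
tcp [450.59   0.66 206.53] F [ 0.99 -0.21  0.26] w 50.3586477942663 t 9.3
shift now-axes mm [130.53  -0.71   0.47]  shift goal-axes mm [130.53  -0.96   0.54] rot [0. 0. 0.]
(np.float64(319.21754511125465), np.float64(195.21864801598466))
```

View pics/w8.png

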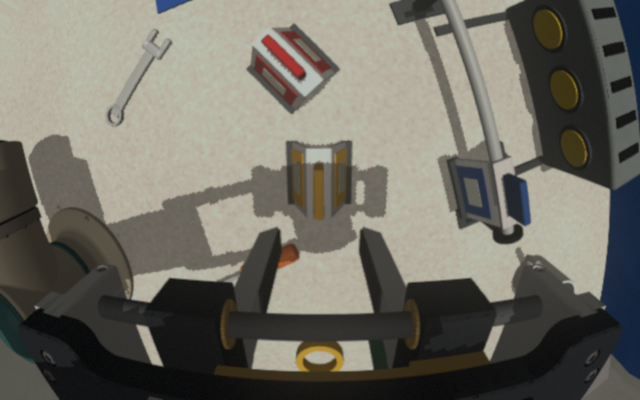

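Well aligned: the yellow fin at (319,165–218) matches the prediction (319,195). Descend and grip.

Call:
{"fn": "servo_tool", "kwargs": {
  "series": [
    [[0.035, 0, 0], [0, 0, 0]],
    [[0.035, 0, 0], [0, 0, 0]],
    [[0.035, 0, 0], [0, 0, 0]],
    [[0.024, 0, 0], [0, 0, 0]],
    [[0, 0, 0], [0, 0, 0]]
  ]
}}

```text
t: 9.8
tcp_pos: [447.9, 1.0, 75.3]
orientation: [-0.579, -0.404, 0.584, -0.4]
contact_force: [-0.2, 0.5, 0.1]
grip_width: 49.7
```

Call:
{"fn": "servo_tool", "kwargs": {
  "series": [
    [[0, 0, 0], [0, 0, 0]],
    [[0, 0, 0], [0, 0, 0]],
    [[0, 0, 0], [0, 0, 0]],
    [[0, 0, 0], [0, 0, 0]],
    [[0, 0, 0], [0, 0, 0]]
  ],
  "claw": 0.0
}}

```text
t: 10.3
tcp_pos: [451.4, 0.6, 79.1]
orientation: [0.582, 0.402, -0.581, 0.402]
contact_force: [-1.3, 0.6, 1.2]
grip_width: 13.5
```

Call:
{"fn": "servo_tool", "kwargs": {
  "series": [
    [[0, 0, 0], [0, 0, 0]],
    [[0, 0, 0], [0, 0, 0]],
    [[0, 0, 0], [0, 0, 0]]
  ]
}}

```text
t: 10.6
tcp_pos: [450.9, 0.6, 78.4]
orientation: [-0.582, -0.402, 0.582, -0.402]
contact_force: [-0.3, -0.8, -0.7]
grip_width: 9.5
```

Call:
{"fn": "servo_tool", "kwargs": {
  "series": [
    [[-0.03, 0, 0], [0, 0, 0]],
    [[-0.05, 0, 0], [0, 0, 0]],
    [[-0.046, 0, 0], [0, 0, 0]],
    [[0, 0, 0], [-0.12, 0, 0]],
    [[0, 0, 0], [-0.12, 0, 0]]
  ]
}}

```text
t: 11.1
tcp_pos: [452.1, 0.4, 206.1]
orientation: [0.529, 0.469, -0.527, 0.471]
contact_force: [-0.2, 0.4, -2.3]
grip_width: 9.5
```

Call:
{"fn": "servo_tool", "kwargs": {
  "series": [
    [[0, 0, 0], [-0.12, 0, 0]],
    [[0, 0, 0], [0, 0, 0]]
  ]
}}

```text
t: 11.3
tcp_pos: [450.8, 0.6, 204.2]
orientation: [-0.5, -0.5, 0.5, -0.5]
contact_force: [-0.5, -0.0, -2.4]
grip_width: 10.0
```

```bash
python3 - <<'E'
from h import *
p=shot("wrist","w9"); goal([643.5,18,202],0)
E
```

```text
tcp [450.87   0.65 204.14] F [ 0.23 -0.73 -2.76] w 9.919908169997854 t 11.35
shift now-axes mm [  2.04 192.57 -18.01]  shift goal-axes mm [  2.14 192.63 -17.35] rot [-0.  0.  0.]
```

View pics/w9.png

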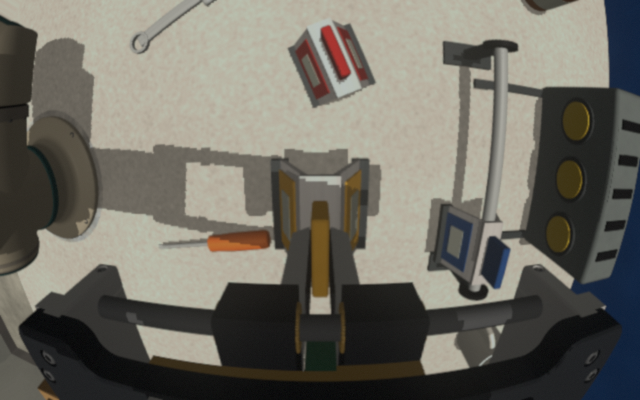

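Call:
{"fn": "servo_tool", "kwargs": {
  "series": [
    [[0, 0.038, -0.003], [0, 0, 0]],
    [[0, 0.045, -0.004], [0, 0, 0]],
    [[0, 0.045, -0.004], [0, 0, 0]],
    [[0, 0.04, -0.004], [0, 0, 0]],
    [[0, 0.0245, -0.0025], [0, 0, 0]]
  ]
}}

```text
t: 11.85
tcp_pos: [646.6, 18.2, 203.1]
orientation: [0.501, 0.499, -0.501, 0.499]
contact_force: [-0.3, 0.2, -1.8]
grip_width: 9.7
```

Call:
{"fn": "servo_tool", "kwargs": {
  "series": [
    [[0, 0, 0], [0, 0, 0]],
    [[0, 0, 0], [0, 0, 0]],
    [[0, 0, 0], [0, 0, 0]]
  ]
}}

```text
t: 12.15
tcp_pos: [642.4, 17.9, 204.1]
orientation: [-0.5, -0.5, 0.501, -0.499]
contact_force: [-0.3, 0.3, -2.3]
grip_width: 9.4
```

```bash
python3 - <<'E'
from h import *
p=shot("wrist","w10"); goal([643.5,18,106],0)
for y in (40,80,100,120): print(y,wproj(p,[643.5,y,93]))
for r in (60,80,100,120): print(r,"".join("%4d"%x for x in p["img"][r,300:345,1]))
E
```

```text
tcp [642.38  17.88 204.45] F [-0.24 -0.58 -2.25] w 10.206599939302501 t 12.2
shift now-axes mm [98.45  1.23 -0.13]  shift goal-axes mm [98.45  1.12 -0.12] rot [-0.  0.  0.]
40 (np.float64(321.5053503699883), np.float64(169.38445200713286))
80 (np.float64(321.4604701265498), np.float64(127.44794837567888))
100 (np.float64(321.4292775909651), np.float64(106.0816000842247))
120 (np.float64(321.3923649391775), np.float64(84.71473817408474))
60   92  80  75  75  75  75  75  75  74  75  74  84 113 138 155 167 176 185 195 206 210 205 194 184 177 168 155 138 107  83  75  74  75  74  79  92  98  97  98  97  98  98  98  97  98
80  217 216 217 217 218 219 219 217 215 212 197 153 127 136 152 165 174 183 192 203 211 206 196 187 177 170 158 148 157 188 211 217 216 213 210 207 207 207 210 213 214 214 214 213 211
100  217 218 218 219 220 221 220 219 216 211 193 145 123 133 150 163 174 181 191 202 210 207 199 188 179 170 161 150 155 180 207 214 216 218 219 219 219 217 215 214 213 211 209 208 208
120  223 222 220 217 215 213 214 217 218 217 215 199 161 140 147 160 171 180 188 199 208 207 197 187 179 172 162 152 156 185 215 220 220 220 219 219 218 215 214 211 210 209 211 214 215
```

View pics/w10.png

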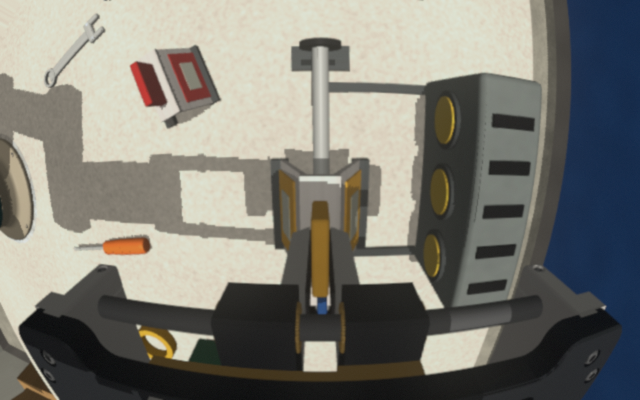

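Call:
{"fn": "servo_tool", "kwargs": {
  "series": [
    [[0.03, 0, 0], [0, 0, 0]],
    [[0.03, 0, 0], [0, 0, 0]],
    [[0.025, 0, 0], [0, 0, 0]],
    [[0.008, 0, 0], [0, 0, 0]],
    [[0, 0, 0], [0, 0, 0]]
  ]
}}

```text
t: 12.7
tcp_pos: [642.3, 17.9, 110.8]
orientation: [-0.5, -0.5, 0.501, -0.499]
contact_force: [0.0, -0.5, -1.3]
grip_width: 9.7
```

Call:
{"fn": "servo_tool", "kwargs": {
  "series": [
    [[0.003, 0, 0], [0, 0, 0]],
    [[0.003, 0, 0], [0, 0, 0]],
    [[0.002, 0, 0], [0, 0, 0]],
    [[0, 0, 0], [0, 0, 0]]
  ]
}}

```text
t: 13.1
tcp_pos: [644.8, 17.8, 106.7]
orientation: [0.501, 0.499, -0.499, 0.501]
contact_force: [-2.9, -0.5, 7.8]
grip_width: 9.9
```

Call:
{"fn": "servo_tool", "kwargs": {
  "series": [
    [[-0.001, 0, 0], [0, 0, 0]],
    [[0, 0, 0], [0, 0, 0]],
    [[0, 0, 0], [0, 0, 0]],
    [[0, 0, 0], [0, 0, 0]],
    [[-0.02, 0, 0], [0, 0, 0]]
  ],
  "claw": 0.05
}}

```text
t: 13.6
tcp_pos: [641.4, 18.1, 121.7]
orientation: [-0.499, -0.501, 0.502, -0.498]
contact_force: [-0.4, 0.5, -0.1]
grip_width: 46.4
```

Call:
{"fn": "servo_tool", "kwargs": {
  "series": [
    [[-0.04, 0, 0], [0, 0, 0]],
    [[-0.04, 0, 0], [0, 0, 0]],
    [[0, 0, 0], [0, 0, 0]],
    [[0, 0, 0], [0, 0, 0]]
  ]
}}

```text
t: 14.0
tcp_pos: [644.1, 17.9, 205.3]
orientation: [0.501, 0.499, -0.5, 0.5]
contact_force: [-0.9, 0.4, 0.0]
grip_width: 50.2
```

```bash
python3 - <<'E'
from h import *
p=shot("wrist","w11"); p=shot("top");cv2.imwrite("pics/t11.png",cv2.resize(p["img"][150:290,230:480],None,fx=3.2,fy=3.2,interpolation=cv2.INTER_CUBIC)); goal([464.5,132.5,210],np.radians(110.8-90))
E
```

```text
tcp [642.68  17.98 202.92] F [0.12 0.32 0.07] w 50.16109493624666 t 14.1
shift now-axes mm [  -6.58 -178.32 -114.34]  shift goal-axes mm [  -7.08 -125.9  -170.33] rot [-0.36 -0.    0.  ]
```

View pics/w11.png

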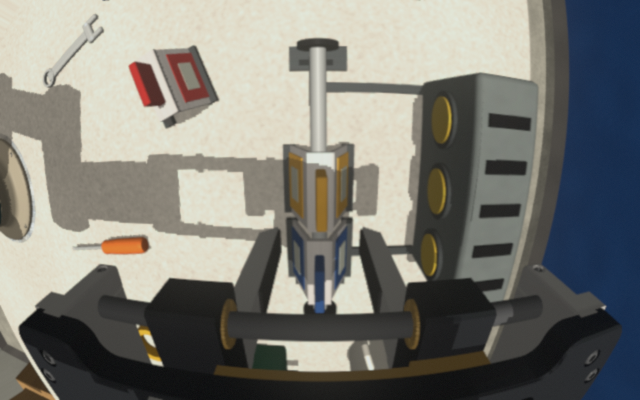

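View pics/t11.png

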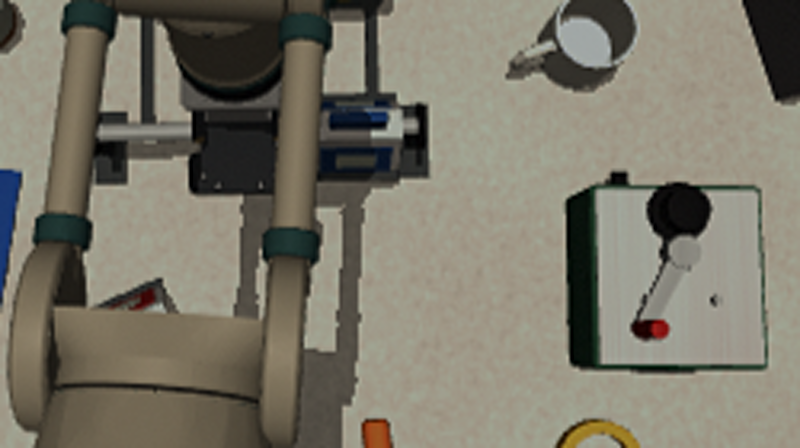

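Call:
{"fn": "servo_tool", "kwargs": {
  "series": [
    [[-0.001, -0.0357, -0.0229], [0, 0, 0]],
    [[0, -0.0357, -0.0229], [0, 0, 0]],
    [[0, -0.0357, -0.0229], [0, 0, 0]],
    [[0, -0.0357, -0.0229], [0, 0, 0]],
    [[0, -0.0357, -0.0229], [0, 0, 0]]
  ]
}}

```text
t: 14.6
tcp_pos: [462.5, 133.1, 203.5]
orientation: [-0.499, -0.5, 0.501, -0.499]
contact_force: [-0.3, 1.0, 0.6]
grip_width: 50.0
```

Call:
{"fn": "servo_tool", "kwargs": {
  "series": [
    [[0, 0, 0], [-0.12, 0, 0]],
    [[0, 0, 0], [-0.12, 0, 0]],
    [[0, 0, 0], [-0.12, 0, 0]],
    [[0, 0, 0], [0, 0, 0]],
    [[0, 0, 0], [0, 0, 0]]
  ]
}}

```text
t: 15.1
tcp_pos: [464.5, 132.5, 204.2]
orientation: [0.403, 0.581, -0.404, 0.58]
contact_force: [0.5, 0.3, -0.8]
grip_width: 50.4
```

```bash
python3 - <<'E'
from h import *
p=shot("wrist","w12"); goal([464.5,132.5,77],np.radians(110.8-90))
print(wproj(p,[464.5,132.5,106]))
E
```

```text
tcp [464.78 132.49 204.53] F [-0.06  0.28 -0.07] w 49.716231050476594 t 15.15
shift now-axes mm [127.53  -0.02  -0.06]  shift goal-axes mm [127.53  -0.25  -0.11] rot [-0.01 -0.    0.  ]
(np.float64(320.7427174821933), np.float64(195.68453973901106))
```

View pics/w12.png

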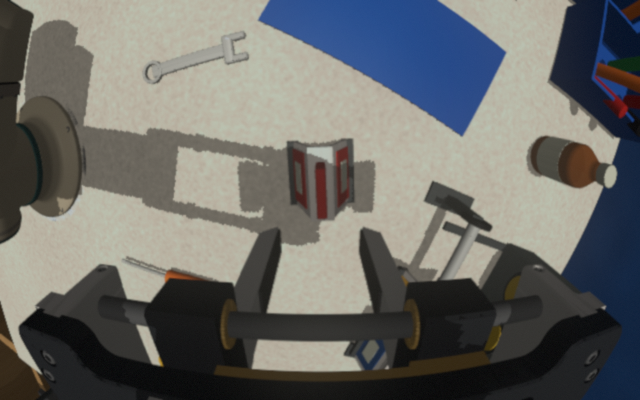

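Call:
{"fn": "servo_tool", "kwargs": {
  "series": [
    [[0.035, 0, 0], [0, 0, 0]],
    [[0.035, 0, 0], [0, 0, 0]],
    [[0.035, 0, 0], [0, 0, 0]],
    [[0.021, 0, 0], [0, 0, 0]],
    [[0, 0, 0], [0, 0, 0]]
  ]
}}

```text
t: 15.65
tcp_pos: [462.4, 132.1, 76.4]
orientation: [0.401, 0.583, -0.405, 0.579]
contact_force: [-1.1, 0.2, 0.3]
grip_width: 50.2
```

Call:
{"fn": "servo_tool", "kwargs": {
  "series": [
    [[0, 0, 0], [0, 0, 0]],
    [[0, 0, 0], [0, 0, 0]],
    [[0, 0, 0], [0, 0, 0]],
    [[0, 0, 0], [0, 0, 0]],
    [[0, 0, 0], [0, 0, 0]]
  ],
  "claw": 0.0
}}

```text
t: 16.15
tcp_pos: [465.7, 132.7, 80.1]
orientation: [0.403, 0.581, -0.402, 0.582]
contact_force: [-0.5, -0.2, -1.0]
grip_width: 13.3
```

Call:
{"fn": "servo_tool", "kwargs": {
  "series": [
    [[0, 0, 0], [0, 0, 0]],
    [[0, 0, 0], [0, 0, 0]],
    [[0, 0, 0], [0, 0, 0]]
  ]
}}

```text
t: 16.45
tcp_pos: [465.5, 132.6, 79.9]
orientation: [0.403, 0.581, -0.403, 0.581]
contact_force: [-1.4, 0.1, 5.4]
grip_width: 10.0
```

Call:
{"fn": "servo_tool", "kwargs": {
  "series": [
    [[-0.03, 0, 0], [0, 0, 0]],
    [[-0.05, 0, 0], [0, 0, 0]],
    [[-0.046, 0, 0], [0, 0, 0]],
    [[0, 0, 0], [0.12, 0, 0]],
    [[0, 0, 0], [0.12, 0, 0]]
  ]
}}

```text
t: 16.95
tcp_pos: [465.9, 132.7, 206.7]
orientation: [0.471, 0.527, -0.47, 0.528]
contact_force: [-0.5, -0.9, -2.9]
grip_width: 9.7
```

Call:
{"fn": "servo_tool", "kwargs": {
  "series": [
    [[0, 0, 0], [0.12, 0, 0]],
    [[0, 0, 0], [0, 0, 0]]
  ]
}}

```text
t: 17.15
tcp_pos: [464.8, 132.6, 204.9]
orientation: [-0.5, -0.5, 0.501, -0.5]
contact_force: [0.2, 0.5, -1.4]
grip_width: 9.6
```

```bash
python3 - <<'E'
from h import *
p=shot("wrist","w13"); goal([642.4,107,202],0)
E
```

```text
tcp [464.79 132.53 204.82] F [-0.53  0.02 -1.57] w 9.659468727495366 t 17.2
shift now-axes mm [  2.61 177.58  25.79]  shift goal-axes mm [  2.82 177.61  25.53] rot [0. 0. 0.]
```

View pics/w13.png

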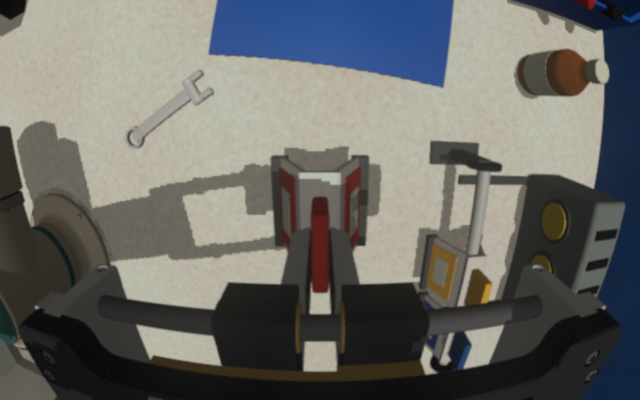

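Call:
{"fn": "servo_tool", "kwargs": {
  "series": [
    [[0, 0.038, 0.005], [0, 0, 0]],
    [[0, 0.042, 0.005], [0, 0, 0]],
    [[0, 0.042, 0.005], [0, 0, 0]],
    [[0, 0.035, 0.005], [0, 0, 0]],
    [[0, 0.0205, 0.0055], [0, 0, 0]]
  ]
}}

```text
t: 17.7
tcp_pos: [645.3, 106.5, 204.0]
orientation: [0.5, 0.5, -0.5, 0.5]
contact_force: [-0.4, 0.3, -0.7]
grip_width: 9.9
```

Call:
{"fn": "servo_tool", "kwargs": {
  "series": [
    [[0, 0, 0], [0, 0, 0]],
    [[0, 0, 0], [0, 0, 0]],
    [[0, 0, 0], [0, 0, 0]]
  ]
}}

```text
t: 18.0
tcp_pos: [641.2, 107.3, 205.2]
orientation: [0.5, 0.501, -0.5, 0.5]
contact_force: [0.5, 1.0, -2.4]
grip_width: 9.7
```

```bash
python3 - <<'E'
from h import *
p=shot("wrist","w14"); goal([642.4,107,108],0)
for y in (120,140,155): print(y,wproj(p,[642.4,y,93]))
for r in (150,160): print(r,"".join("%4d"%x for x in p["img"][r,300:345,1]))
E
```

```text
tcp [641.32 107.34 205.52] F [-0.27 -0.35 -1.22] w 9.730298259896472 t 18.05
shift now-axes mm [97.51  1.19  0.35]  shift goal-axes mm [97.52  1.08  0.34] rot [ 0. -0.  0.]
120 (np.float64(321.57365000165345), np.float64(178.70504030966768))
140 (np.float64(321.60351620560874), np.float64(158.24847750085326))
155 (np.float64(321.62288903853573), np.float64(142.58864779572392))
150  117 115 114 114 118 143 174 183 185 184 181 164 126 104 112 129 143 153 161 169 175 180 181 176 167 161 153 142 127 112 106 112 118 116 114 112 110 110 110 111 110 111 111 111 112
160  117 118 117 115 113 114 113 113 113 115 115 116 110 102  91  88  90  95  98  99 104 106 106 103  99  97  94  89  83  75  60  54  53  54  54  54  55  54  54  55  54  56  54  55  55
```

View pics/w14.png

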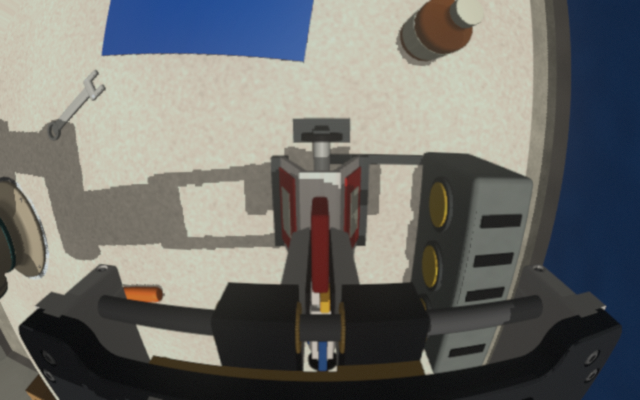

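Call:
{"fn": "servo_tool", "kwargs": {
  "series": [
    [[0.03, 0.001, 0], [0, 0, 0]],
    [[0.03, 0, 0], [0, 0, 0]],
    [[0.025, 0, 0], [0, 0, 0]],
    [[0.008, 0, 0], [0, 0, 0]],
    [[0, 0, 0], [0, 0, 0]]
  ]
}}

```text
t: 18.55
tcp_pos: [642.3, 107.2, 111.8]
orientation: [-0.499, -0.5, 0.501, -0.499]
contact_force: [-0.7, -0.6, -1.0]
grip_width: 9.8
```

Call:
{"fn": "servo_tool", "kwargs": {
  "series": [
    [[0.003, 0, 0], [0, 0, 0]],
    [[0.002, 0, 0], [0, 0, 0]],
    [[0.002, 0, 0], [0, 0, 0]],
    [[0, 0, 0], [0, 0, 0]]
  ]
}}

```text
t: 18.95
tcp_pos: [644.7, 107.1, 108.4]
orientation: [0.501, 0.499, -0.499, 0.501]
contact_force: [-1.2, 0.5, 6.7]
grip_width: 10.0
```

Call:
{"fn": "servo_tool", "kwargs": {
  "series": [
    [[-0.001, 0, 0], [0, 0, 0]],
    [[0, 0, 0], [0, 0, 0]],
    [[0, 0, 0], [0, 0, 0]],
    [[0, 0, 0], [0, 0, 0]],
    [[-0.02, 0, 0], [0, 0, 0]]
  ],
  "claw": 0.05
}}

```text
t: 19.45
tcp_pos: [641.5, 106.7, 123.7]
orientation: [-0.498, -0.501, 0.502, -0.498]
contact_force: [-0.3, 0.0, -0.4]
grip_width: 46.3
```

Call:
{"fn": "servo_tool", "kwargs": {
  "series": [
    [[-0.04, 0, 0], [0, 0, 0]],
    [[-0.045, 0, 0], [0, 0, 0]],
    [[0, 0, 0], [0, 0, 0]],
    [[0, 0, 0], [0, 0, 0]]
  ]
}}

```text
t: 19.85
tcp_pos: [644.3, 107.0, 212.6]
orientation: [0.501, 0.499, -0.5, 0.5]
contact_force: [-0.5, -0.4, -0.4]
grip_width: 49.9
```

```bash
python3 - <<'E'
from h import *
p=shot("wrist","w15"); goal([460,-255,215],0)
E
```

```text
tcp [643.34 106.88 210.95] F [ 0.18  0.38 -0.11] w 49.44041525179842 t 19.9
shift now-axes mm [  -3.87 -182.97  362.06]  shift goal-axes mm [  -4.05 -183.34  361.88] rot [-0.  0.  0.]
```

View pics/w15.png

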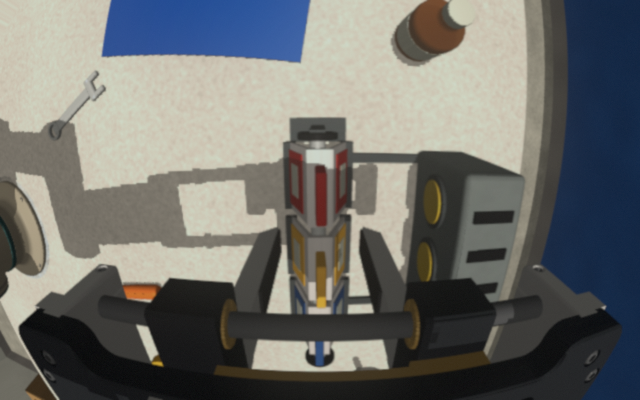

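Call:
{"fn": "servo_tool", "kwargs": {
  "series": [
    [[0, -0.0203, 0.0402], [0, 0, 0]],
    [[0, -0.0203, 0.0402], [0, 0, 0]],
    [[0, -0.0203, 0.0402], [0, 0, 0]],
    [[0, -0.0203, 0.0402], [0, 0, 0]],
    [[0, -0.0203, 0.0402], [0, 0, 0]]
  ],
  "claw": 0.0
}}

```text
t: 20.4
tcp_pos: [539.8, -94.9, 209.3]
orientation: [0.499, 0.501, -0.501, 0.499]
contact_force: [0.4, -0.1, 0.2]
grip_width: 13.3
```

Call:
{"fn": "servo_tool", "kwargs": {
  "series": [
    [[0, -0.0203, 0.0402], [0, 0, 0]],
    [[0, -0.0203, 0.0402], [0, 0, 0]],
    [[0, -0.0203, 0.0402], [0, 0, 0]],
    [[0, -0.0203, 0.0402], [0, 0, 0]],
    [[0, 0, 0], [0, 0, 0]]
  ]
}}

```text
t: 20.9
tcp_pos: [457.4, -258.6, 209.4]
orientation: [-0.501, -0.499, 0.503, -0.497]
contact_force: [0.9, 0.7, 0.1]
grip_width: -0.1
```

```bash
python3 - <<'E'
from h import *
p=shot("wrist","w16"); goal([460,-270,130],0)
for n,X in dict(knob=[461,-305,163],piv=[527,-346,115],plg=[560,-342.5,135]).items(): print(n,wproj(p,X))
t=shot("top");cv2.imwrite("pics/t16.png",cv2.resize(t["img"][150:290,230:480],None,fx=3.2,fy=3.2,interpolation=cv2.INTER_CUBIC))
E
```

```text
tcp [ 458.67 -256.11  209.52] F [ 0.66  1.39 -0.57] w 0.2143479690776814 t 20.95
shift now-axes mm [79.49  1.65 14.05]  shift goal-axes mm [79.52  1.33 13.89] rot [-0.01 -0.    0.  ]
knob (np.float64(325.1529642408949), np.float64(266.859745103284))
piv (np.float64(388.04507006496385), np.float64(276.6559557742689))
plg (np.float64(423.9053508117772), np.float64(282.2636876067607))
```

View pics/w16.png

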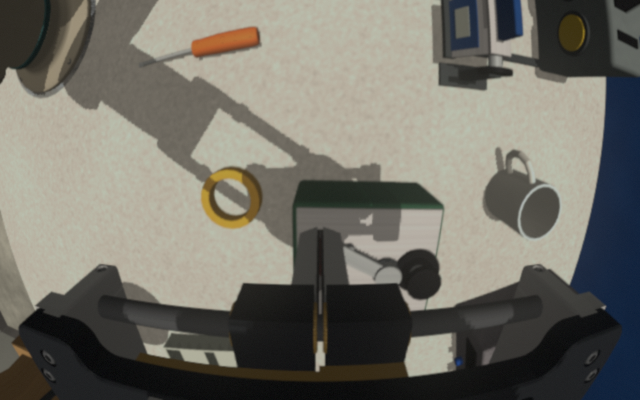

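View pics/t16.png

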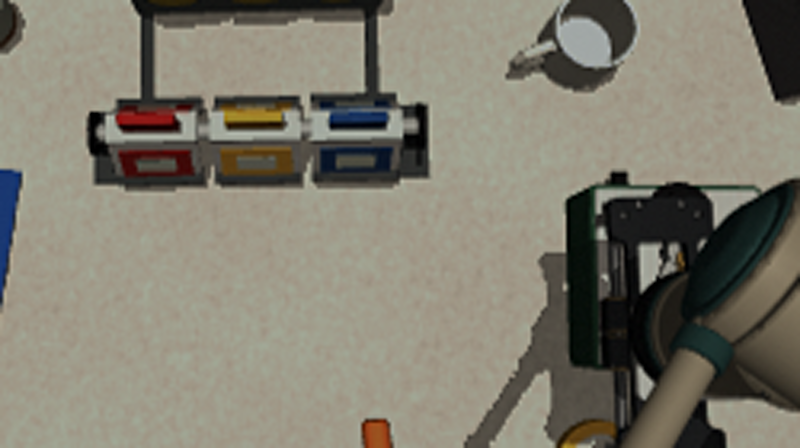

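Call:
{"fn": "servo_tool", "kwargs": {
  "series": [
    [[0.03, 0, 0.004], [0, 0, 0]],
    [[0.03, 0, 0], [0, 0, 0]],
    [[0.017, 0, 0], [0, 0, 0]],
    [[0, 0, 0], [0, 0, 0]],
    [[0, 0, 0], [0, 0, 0]]
  ]
}}

```text
t: 21.5
tcp_pos: [461.1, -257.3, 134.2]
orientation: [0.5, 0.501, -0.5, 0.5]
contact_force: [-0.3, -0.3, 0.4]
grip_width: 0.6
```

```bash
python3 - <<'E'
from h import *
goal([458,-285,132],0)
p=shot("scene");cv2.imwrite("pics/s17.png",cv2.resize(p["img"][110:210,170:290],None,fx=6,fy=6,interpolation=cv2.INTER_CUBIC))
E
```

```text
tcp [ 461.13 -257.33  134.19] F [-0.27 -0.31  0.44] w 0.6006233623291979 t 21.5
shift now-axes mm [ 2.16 -3.15 27.67]  shift goal-axes mm [ 2.19 -3.13 27.67] rot [ 0. -0.  0.]
```

View pics/s17.png

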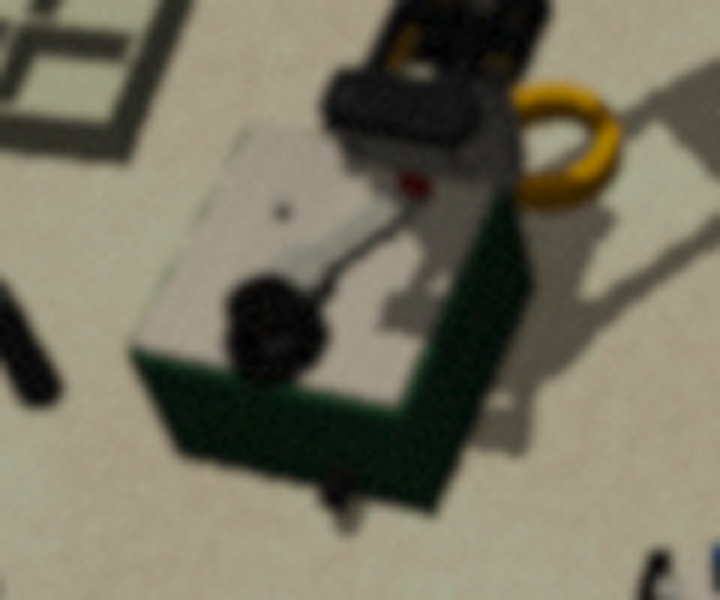

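Call:
{"fn": "servo_tool", "kwargs": {
  "series": [
    [[0.002, -0.003, 0.015], [0, 0, 0]],
    [[0, 0, 0.012], [0, 0, 0]],
    [[0, 0, 0.01], [0, 0, 0]],
    [[0, 0, 0.01], [0, 0, 0]],
    [[0, 0, 0.01], [0, 0, 0]]
  ]
}}

```text
t: 22.05
tcp_pos: [454.0, -313.6, 131.8]
orientation: [0.501, 0.503, -0.501, 0.496]
contact_force: [-5.4, 5.5, 1.9]
grip_width: 0.4
```

Call:
{"fn": "servo_tool", "kwargs": {
  "series": [
    [[0, 0, 0.012], [0, 0, 0]],
    [[0, 0, 0.012], [0, 0, 0]],
    [[0, 0, 0.008], [0, 0, 0]],
    [[0, 0, 0], [0, 0, 0]],
    [[0, 0, 0], [0, 0, 0]]
  ]
}}

```text
t: 22.55
tcp_pos: [455.3, -346.4, 131.6]
orientation: [0.501, 0.502, -0.5, 0.497]
contact_force: [-3.5, 4.4, -0.0]
grip_width: 0.3
```

```bash
python3 - <<'E'
from h import *
goal([458,-362,132],0)
p=shot("scene");cv2.imwrite("pics/s18.png",cv2.resize(p["img"][110:210,170:290],None,fx=6,fy=6,interpolation=cv2.INTER_CUBIC))
E
```

```text
tcp [ 455.33 -346.37  131.62] F [-3.5   4.45 -0.04] w 0.3274285471804175 t 22.55
shift now-axes mm [-0.46  2.7  15.62]  shift goal-axes mm [-0.38  2.67 15.63] rot [-0.   -0.01  0.  ]
```

View pics/s18.png

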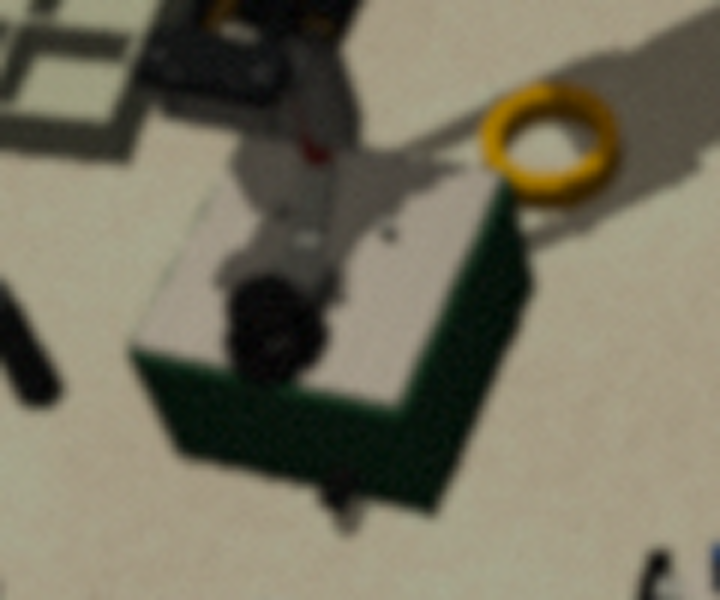

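```bash
python3 - <<'E'
from h import *
p=shot("scene")
print(atz(p,170+315.5/6-.5,110+150/6-.5,160), "rest",atz(p,170+415/6,110+185/6-.5,160), "plg",atz(p,170+275/6-.5,110+330/6-.5,128))
print("piv",atz(p,170+308/6,110+240/6,118))
for n in("scene","top"):
  p=shot(n)
  for th in("lever_knob","plunger_top"):
    R=np.array(p["R"]);t=np.array(p["t"])
    for d in nets.search_frame(p,th)[:1]: print(n,th,d["conf"],R.T@(np.array(d["centre"])-t))
E
```

```text
[ 484.33 -342.55  160.  ] rest [ 493.56 -285.98  160.  ] plg [ 571.07 -337.33  128.  ]
piv [ 510.16 -345.04  118.  ]
scene lever_knob 0.47 [ 499.42 -352.95  115.99]
scene plunger_top 0.52 [ 539.31 -333.6   101.38]
top lever_knob 0.57 [ 514.48 -348.22  114.24]
```

Call:
{"fn": "servo_tool", "kwargs": {
  "series": [
    [[0, 0.005, 0], [0, 0, 0]],
    [[0, 0.005, 0.004], [0, 0, 0]],
    [[0, 0, 0.006], [0, 0, 0]],
    [[0, 0, 0], [0, 0, 0]],
    [[0, 0, 0], [0, 0, 0]]
  ]
}}

```text
t: 23.45
tcp_pos: [467.4, -355.7, 131.9]
orientation: [0.502, 0.501, -0.499, 0.498]
contact_force: [0.4, 6.3, -0.9]
grip_width: 0.5
```

```bash
python3 - <<'E'
from h import *
goal([458,-362,132],0)
p=shot("scene");cv2.imwrite("pics/s19.png",cv2.resize(p["img"][110:210,170:290],None,fx=6,fy=6,interpolation=cv2.INTER_CUBIC))
E
```

```text
tcp [ 467.39 -355.69  131.9 ] F [ 0.36  6.29 -0.93] w 0.46648237147518196 t 23.45
shift now-axes mm [-0.13 -9.37  6.33]  shift goal-axes mm [-0.1  -9.39  6.31] rot [-0.   -0.01  0.  ]
```

View pics/s19.png

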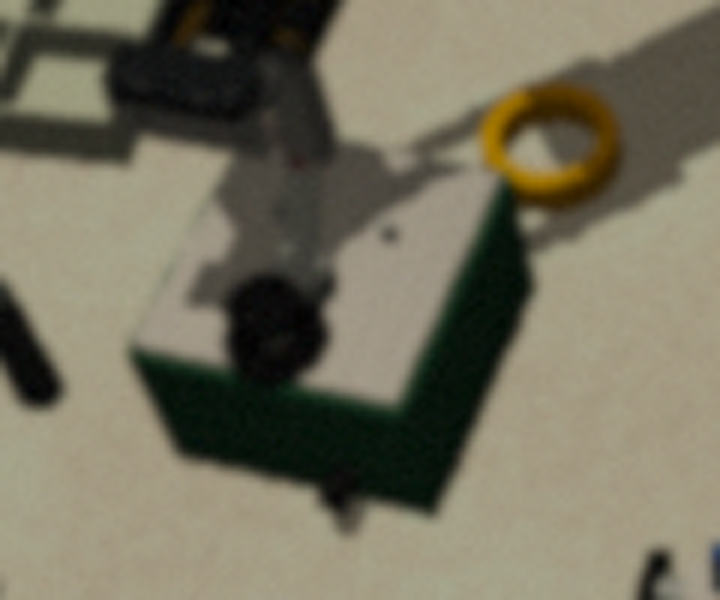

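Call:
{"fn": "servo_tool", "kwargs": {
  "series": [
    [[0, 0, 0.004], [0, 0, 0]],
    [[0, 0, 0], [0, 0, 0]],
    [[0, 0, 0], [0, 0, 0]]
  ]
}}

```text
t: 23.8
tcp_pos: [468.4, -359.1, 131.9]
orientation: [0.503, 0.5, -0.499, 0.498]
contact_force: [1.6, 6.5, -1.4]
grip_width: 0.2
```

Call:
{"fn": "servo_tool", "kwargs": {
  "series": [
    [[0, 0, 0.004], [0, 0, 0]],
    [[0, 0, 0], [0, 0, 0]],
    [[0, 0, 0], [0, 0, 0]]
  ]
}}

```text
t: 24.1
tcp_pos: [469.6, -362.4, 131.9]
orientation: [0.503, 0.5, -0.498, 0.499]
contact_force: [4.0, 8.1, -1.3]
grip_width: 0.3
```

Call:
{"fn": "servo_tool", "kwargs": {
  "series": [
    [[0, 0, 0.004], [0, 0, 0]],
    [[0, 0, 0], [0, 0, 0]],
    [[0, 0, 0], [0, 0, 0]]
  ]
}}

```text
t: 24.4
tcp_pos: [469.8, -363.1, 131.9]
orientation: [0.505, 0.501, -0.496, 0.497]
contact_force: [5.9, 13.9, -0.0]
grip_width: 0.4
```

Call:
{"fn": "servo_tool", "kwargs": {
  "series": [
    [[0, 0, 0.002], [0, 0, 0]],
    [[0, 0, 0], [0, 0, 0]],
    [[0, 0, 0], [0, 0, 0]]
  ]
}}

```text
t: 24.7
tcp_pos: [469.8, -363.2, 131.9]
orientation: [0.506, 0.502, -0.496, 0.496]
contact_force: [6.8, 17.7, 2.0]
grip_width: 0.4
```

```bash
python3 - <<'E'
from h import *
goal([458,-362,132],0)
p=shot("scene");cv2.imwrite("pics/s20.png",cv2.resize(p["img"][110:210,170:290],None,fx=6,fy=6,interpolation=cv2.INTER_CUBIC))
E
```

```text
tcp [ 469.8  -363.23  131.86] F [ 6.84 17.65  1.96] w 0.35406235536533825 t 24.7
shift now-axes mm [ -0.17 -11.8   -1.2 ]  shift goal-axes mm [ -0.14 -11.8   -1.23] rot [-0.   -0.02 -0.  ]
```

View pics/s20.png

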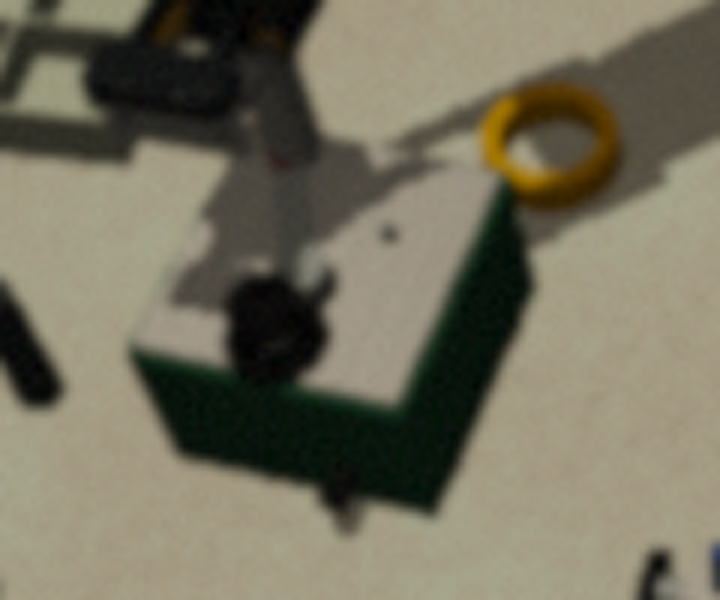

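Call:
{"fn": "servo_tool", "kwargs": {
  "series": [
    [[0, -0.003, -0.015], [0, 0, 0]],
    [[0, -0.003, -0.02], [0, 0, 0]],
    [[0, -0.003, -0.025], [0, 0, 0]],
    [[0, 0, -0.025], [0, 0, 0]],
    [[0, 0, -0.025], [0, 0, 0]]
  ]
}}

```text
t: 25.25
tcp_pos: [459.4, -262.2, 133.0]
orientation: [0.5, 0.498, -0.5, 0.501]
contact_force: [-0.1, 0.1, 0.8]
grip_width: 0.6
```

Call:
{"fn": "servo_tool", "kwargs": {
  "series": [
    [[-0.02, 0, 0], [0, 0, 0]],
    [[-0.05, 0, 0], [0, 0, 0]],
    [[0, 0, 0], [0, 0, 0]],
    [[0, 0, 0], [0, 0, 0]]
  ]
}}

```text
t: 25.65
tcp_pos: [459.9, -263.2, 204.3]
orientation: [0.5, 0.498, -0.5, 0.502]
contact_force: [-0.4, 0.1, 0.3]
grip_width: 0.7
```

```bash
python3 - <<'E'
from h import *
goal([562,-341,205],0)
p=shot("scene");cv2.imwrite("pics/s21.png",cv2.resize(p["img"][110:210,170:290],None,fx=6,fy=6,interpolation=cv2.INTER_CUBIC))
E
```

```text
tcp [ 459.88 -263.18  204.26] F [-0.35  0.08  0.3 ] w 0.6958883793839274 t 25.65
shift now-axes mm [ -0.04 102.23  77.67]  shift goal-axes mm [ -0.74 102.12  77.82] rot [-0.  0. -0.]
```

View pics/s21.png

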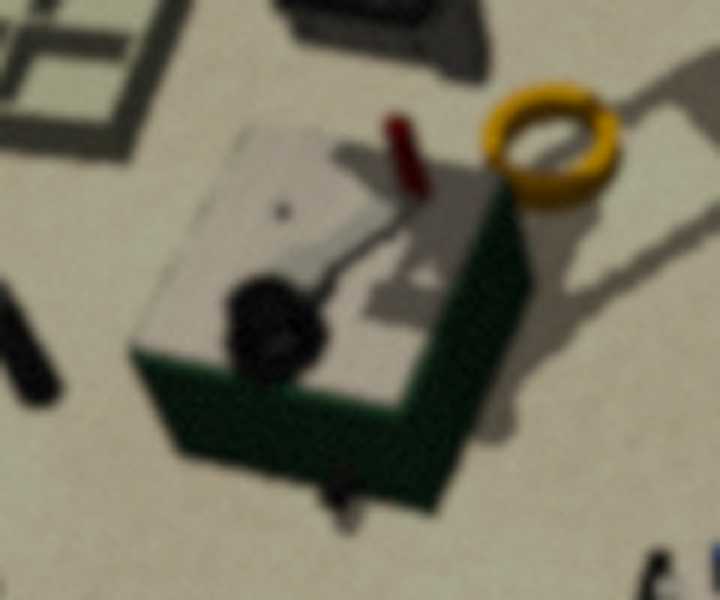

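Call:
{"fn": "servo_tool", "kwargs": {
  "series": [
    [[0, 0.04, 0.03], [0, 0, 0]],
    [[0, 0.04, 0.03], [0, 0, 0]],
    [[0, 0.023, 0.018], [0, 0, 0]],
    [[0, 0, 0], [0, 0, 0]],
    [[0, 0, 0], [0, 0, 0]]
  ]
}}

```text
t: 26.2
tcp_pos: [560.7, -339.7, 200.1]
orientation: [0.5, 0.501, -0.501, 0.498]
contact_force: [-1.0, 0.3, -0.2]
grip_width: 0.4
```

```bash
python3 - <<'E'
from h import *
p=shot("wrist","w22"); goal([563,-341,119],0)
E
```

```text
tcp [ 560.38 -339.19  200.82] F [-0.3   0.6  -0.28] w 0.16837058638646243 t 26.25
shift now-axes mm [81.81  2.87  1.98]  shift goal-axes mm [81.82  2.62  1.81] rot [-0. -0.  0.]
```

View pics/w22.png

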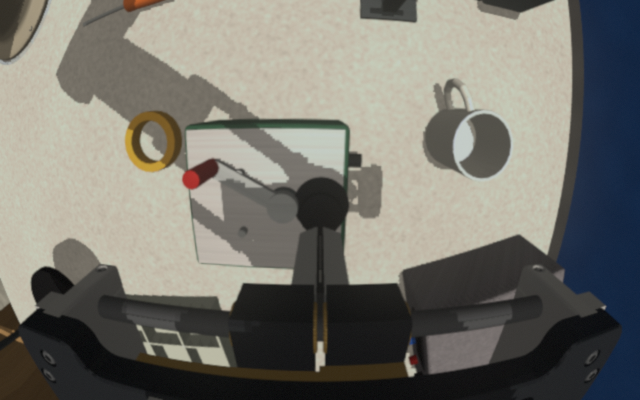

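```bash
python3 - <<'E'
from h import *
p=shot("wrist")
print(watz(p,323,202,135),"knob",watz(p,191,180,163),"piv",watz(p,283,204,118),"knobbase",watz(p,212,167,115))
E
```

```text
[ 562.51 -335.09  135.  ] knob [ 461.67 -308.87  163.  ] piv [ 526.98 -342.39  118.  ] knobbase [ 462.17 -308.43  115.  ]
```

Call:
{"fn": "servo_tool", "kwargs": {
  "series": [
    [[0.03, 0.002, 0], [0, 0, 0]],
    [[0.025, 0, 0], [0, 0, 0]],
    [[0.012, 0, 0], [0, 0, 0]],
    [[0.008, 0, 0], [0, 0, 0]],
    [[0, 0, 0], [0, 0, 0]]
  ]
}}

```text
t: 26.8
tcp_pos: [562.1, -338.6, 127.7]
orientation: [0.5, 0.501, -0.5, 0.499]
contact_force: [-3.7, 2.6, 5.0]
grip_width: 0.6
```

Call:
{"fn": "servo_tool", "kwargs": {
  "series": [
    [[0.004, 0, 0], [0, 0, 0]],
    [[0.002, 0, 0], [0, 0, 0]],
    [[0, 0, 0], [0, 0, 0]],
    [[0, 0, 0], [0, 0, 0]]
  ]
}}

```text
t: 27.2
tcp_pos: [563.4, -339.5, 123.9]
orientation: [0.5, 0.499, -0.5, 0.5]
contact_force: [-4.4, 3.4, 6.1]
grip_width: 0.5
```

Call:
{"fn": "servo_tool", "kwargs": {
  "series": [
    [[0.002, 0, 0], [0, 0, 0]],
    [[0.001, 0, 0], [0, 0, 0]],
    [[0, 0, 0], [0, 0, 0]],
    [[0, 0, 0], [0, 0, 0]]
  ]
}}

```text
t: 27.6
tcp_pos: [563.4, -339.6, 121.2]
orientation: [0.5, 0.499, -0.5, 0.5]
contact_force: [-4.3, 2.7, 7.6]
grip_width: 0.3
```

Call:
{"fn": "servo_tool", "kwargs": {
  "series": [
    [[0.002, 0, 0], [0, 0, 0]],
    [[0.001, 0, 0], [0, 0, 0]],
    [[0, 0, 0], [0, 0, 0]],
    [[0, 0, 0], [0, 0, 0]]
  ]
}}

```text
t: 28.0
tcp_pos: [563.5, -339.6, 120.1]
orientation: [0.5, 0.499, -0.5, 0.501]
contact_force: [-5.8, 3.5, 16.1]
grip_width: 0.2
```

Call:
{"fn": "servo_tool", "kwargs": {
  "series": [
    [[0.002, 0, 0], [0, 0, 0]],
    [[0.001, 0, 0], [0, 0, 0]],
    [[0, 0, 0], [0, 0, 0]],
    [[0, 0, 0], [0, 0, 0]]
  ]
}}

```text
t: 28.4
tcp_pos: [563.6, -339.6, 120.0]
orientation: [0.5, 0.498, -0.5, 0.501]
contact_force: [-8.5, 6.4, 26.5]
grip_width: 0.4
```

Call:
{"fn": "servo_tool", "kwargs": {
  "series": [
    [[-0.015, 0, 0], [0, 0, 0]],
    [[-0.025, 0, 0], [0, 0, 0]],
    [[-0.05, 0, 0], [0, 0, 0]],
    [[0, -0.025, -0.02], [0, 0, 0]],
    [[0, -0.03, -0.025], [0, 0, 0]]
  ]
}}

```text
t: 28.9
tcp_pos: [511.0, -296.8, 205.7]
orientation: [0.501, 0.496, -0.5, 0.503]
contact_force: [-1.1, 0.1, -0.1]
grip_width: 0.3
```

Call:
{"fn": "servo_tool", "kwargs": {
  "series": [
    [[0, -0.03, -0.025], [0, 0, 0]],
    [[0, -0.01, -0.01], [0, 0, 0]],
    [[0, 0, 0], [0, 0, 0]],
    [[0, 0, 0], [0, 0, 0]]
  ]
}}

```text
t: 29.3
tcp_pos: [470.3, -261.0, 203.5]
orientation: [0.5, 0.498, -0.5, 0.501]
contact_force: [0.2, -0.0, -0.9]
grip_width: 0.5
```

```bash
python3 - <<'E'
from h import *
goal([466,-258,132],0)
p=shot("scene");cv2.imwrite("pics/s23.png",cv2.resize(p["img"][110:210,170:290],None,fx=6,fy=6,interpolation=cv2.INTER_CUBIC))
E
```

```text
tcp [ 470.34 -261.01  203.5 ] F [ 0.23 -0.03 -0.9 ] w 0.5172653906738063 t 29.3
shift now-axes mm [71.48 -4.59 -3.2 ]  shift goal-axes mm [71.5  -4.34 -3.01] rot [-0.  0. -0.]
```

View pics/s23.png

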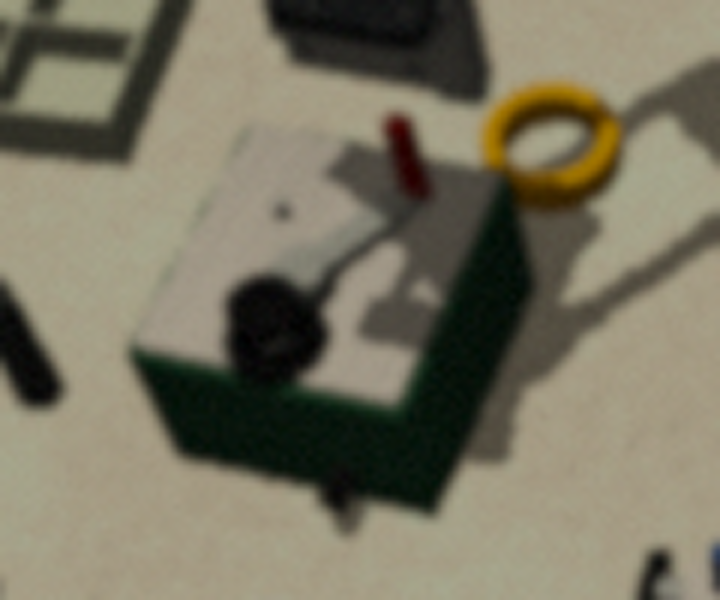

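Call:
{"fn": "servo_tool", "kwargs": {
  "series": [
    [[0.03, -0.006, -0.002], [0, 0, 0]],
    [[0.025, 0, 0], [0, 0, 0]],
    [[0.016, 0, 0], [0, 0, 0]],
    [[0, 0, 0], [0, 0, 0]],
    [[0, 0, 0], [0, 0, 0]]
  ]
}}

```text
t: 29.85
tcp_pos: [463.8, -258.7, 131.4]
orientation: [-0.5, -0.5, 0.5, -0.5]
contact_force: [0.4, -0.2, 0.6]
grip_width: 0.2
```

Call:
{"fn": "servo_tool", "kwargs": {
  "series": [
    [[0, 0, 0.015], [0, 0, 0]],
    [[0, 0, 0.012], [0, 0, 0]],
    [[0, 0, 0.012], [0, 0, 0]],
    [[0, 0, 0.012], [0, 0, 0]],
    [[0, 0, 0.012], [0, 0, 0]]
  ]
}}

```text
t: 30.35
tcp_pos: [459.8, -319.0, 130.9]
orientation: [0.501, 0.502, -0.5, 0.497]
contact_force: [-4.3, 4.7, 0.9]
grip_width: 0.4
```

Call:
{"fn": "servo_tool", "kwargs": {
  "series": [
    [[0, 0.002, 0.012], [0, 0, 0]],
    [[0, 0.002, 0.012], [0, 0, 0]],
    [[0, 0, 0.008], [0, 0, 0]],
    [[0, 0, 0], [0, 0, 0]],
    [[0, 0, 0], [0, 0, 0]]
  ]
}}

```text
t: 30.85
tcp_pos: [465.1, -351.3, 130.8]
orientation: [0.501, 0.501, -0.5, 0.498]
contact_force: [-1.8, 5.9, -1.2]
grip_width: 0.3
```

Call:
{"fn": "servo_tool", "kwargs": {
  "series": [
    [[0, 0.001, 0.008], [0, 0, 0]],
    [[0, 0.001, 0.004], [0, 0, 0]],
    [[0, 0, 0], [0, 0, 0]],
    [[0, 0, 0], [0, 0, 0]]
  ]
}}

```text
t: 31.25
tcp_pos: [468.2, -362.2, 130.8]
orientation: [0.502, 0.501, -0.499, 0.498]
contact_force: [0.4, 6.5, 0.2]
grip_width: 0.8
```

Call:
{"fn": "servo_tool", "kwargs": {
  "series": [
    [[0, 0, 0.004], [0, 0, 0]],
    [[0, 0, 0.002], [0, 0, 0]],
    [[0, 0, 0], [0, 0, 0]],
    [[0, 0, 0], [0, 0, 0]]
  ]
}}

```text
t: 31.65
tcp_pos: [468.5, -363.2, 130.7]
orientation: [0.504, 0.503, -0.497, 0.496]
contact_force: [2.3, 16.4, 2.4]
grip_width: 0.4
```

Stop reached again at y=-363 (16 N). Back off, then go up.

Call:
{"fn": "servo_tool", "kwargs": {
  "series": [
    [[0, -0.003, -0.015], [0, 0, 0]],
    [[0, -0.003, -0.02], [0, 0, 0]],
    [[0, -0.003, -0.025], [0, 0, 0]],
    [[0, 0, -0.025], [0, 0, 0]],
    [[0, 0, -0.025], [0, 0, 0]]
  ]
}}

```text
t: 32.15
tcp_pos: [460.3, -261.3, 132.2]
orientation: [0.5, 0.498, -0.5, 0.501]
contact_force: [0.5, -0.2, -0.6]
grip_width: -0.1
```

Call:
{"fn": "servo_tool", "kwargs": {
  "series": [
    [[-0.02, 0, 0], [0, 0, 0]],
    [[-0.05, 0, 0], [0, 0, 0]],
    [[0, 0, 0], [0, 0, 0]],
    [[0, 0, 0], [0, 0, 0]]
  ]
}}

```text
t: 32.55
tcp_pos: [460.8, -262.3, 203.4]
orientation: [0.5, 0.498, -0.5, 0.502]
contact_force: [0.1, -0.4, -0.6]
grip_width: 0.4
```

```bash
python3 - <<'E'
from h import *
goal([642,107,215],0)
p=shot("scene");cv2.imwrite("pics/s24.png",cv2.resize(p["img"][110:310,170:490],None,fx=2.5,fy=2.5,interpolation=cv2.INTER_CUBIC))
E
```

```text
tcp [ 460.81 -262.26  203.41] F [ 0.08 -0.39 -0.56] w 0.40617351654130196 t 32.55
shift now-axes mm [ -12.32  180.8  -369.43]  shift goal-axes mm [ -11.59  181.19 -369.26] rot [-0.  0. -0.]
```

View pics/s24.png

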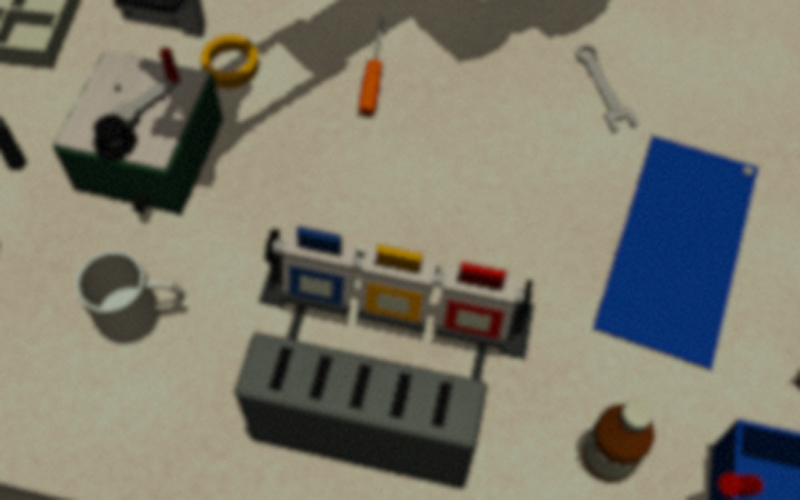

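Call:
{"fn": "servo_tool", "kwargs": {
  "series": [
    [[-0.0012, 0.018, -0.037], [0, 0, 0]],
    [[-0.0012, 0.018, -0.037], [0, 0, 0]],
    [[-0.0012, 0.018, -0.037], [0, 0, 0]],
    [[-0.0012, 0.018, -0.037], [0, 0, 0]],
    [[-0.0012, 0.018, -0.037], [0, 0, 0]]
  ],
  "claw": 0.05
}}

```text
t: 33.1
tcp_pos: [549.7, -74.6, 205.9]
orientation: [-0.5, -0.5, 0.501, -0.499]
contact_force: [0.8, -0.4, 1.0]
grip_width: 37.2
```

Call:
{"fn": "servo_tool", "kwargs": {
  "series": [
    [[-0.0012, 0.018, -0.037], [0, 0, 0]],
    [[-0.0012, 0.018, -0.037], [0, 0, 0]],
    [[-0.0012, 0.018, -0.037], [0, 0, 0]],
    [[-0.0012, 0.018, -0.037], [0, 0, 0]],
    [[-0.0012, 0.018, -0.037], [0, 0, 0]]
  ]
}}

```text
t: 33.6
tcp_pos: [640.1, 110.2, 211.6]
orientation: [-0.5, -0.5, 0.501, -0.499]
contact_force: [0.2, -0.4, -0.2]
grip_width: 49.9
```

Call:
{"fn": "servo_tool", "kwargs": {
  "series": [
    [[0, 0, 0], [0, 0, 0]],
    [[0, 0, 0], [0, 0, 0]]
  ]
}}

```text
t: 33.8
tcp_pos: [639.5, 109.3, 211.4]
orientation: [-0.499, -0.501, 0.501, -0.5]
contact_force: [0.2, -0.1, 0.4]
grip_width: 50.1
```

```bash
python3 - <<'E'
from h import *
p=shot("wrist","w25"); goal([642.5,107,108],0)
print(wproj(p,[642.5,107,134]))
E
```

```text
tcp [639.25 108.4  211.88] F [-0.31 -0.5  -0.4 ] w 49.900844986277335 t 33.85
shift now-axes mm [103.87   3.55   1.26]  shift goal-axes mm [103.88   3.25   1.4 ] rot [-0.  0.  0.]
(np.float64(323.9017560945637), np.float64(204.69541813310855))
```

View pics/w25.png

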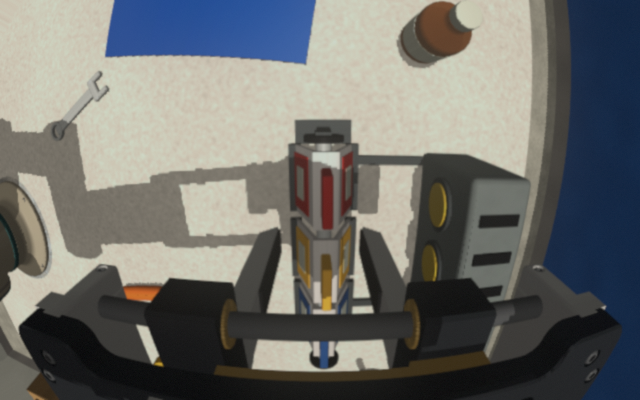

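Call:
{"fn": "servo_tool", "kwargs": {
  "series": [
    [[0.03, 0.005, 0.001], [0, 0, 0]],
    [[0.03, 0, 0], [0, 0, 0]],
    [[0.03, 0, 0], [0, 0, 0]],
    [[0.013, 0, 0], [0, 0, 0]],
    [[0, 0, 0], [0, 0, 0]]
  ]
}}

```text
t: 34.35
tcp_pos: [643.1, 106.6, 108.3]
orientation: [-0.499, -0.5, 0.502, -0.498]
contact_force: [-0.2, -0.4, 0.6]
grip_width: 49.8
```

Call:
{"fn": "servo_tool", "kwargs": {
  "series": [
    [[0, 0, 0], [0, 0, 0]],
    [[0, 0, 0], [0, 0, 0]],
    [[0, 0, 0], [0, 0, 0]],
    [[0, 0, 0], [0, 0, 0]],
    [[0, 0, 0], [0, 0, 0]]
  ],
  "claw": 0.0
}}

```text
t: 34.85
tcp_pos: [645.3, 108.2, 111.1]
orientation: [0.5, 0.5, -0.5, 0.5]
contact_force: [-0.3, 0.4, -0.0]
grip_width: 13.4
```

Call:
{"fn": "servo_tool", "kwargs": {
  "series": [
    [[0, 0, 0], [0, 0, 0]],
    [[0, 0, 0], [0, 0, 0]],
    [[0, 0, 0], [0, 0, 0]]
  ]
}}

```text
t: 35.15
tcp_pos: [645.1, 108.2, 110.9]
orientation: [0.5, 0.5, -0.5, 0.5]
contact_force: [-1.1, 0.3, 3.8]
grip_width: 9.4
```

Call:
{"fn": "servo_tool", "kwargs": {
  "series": [
    [[-0.02, 0, 0], [0, 0, 0]],
    [[-0.04, 0, 0], [0, 0, 0]],
    [[-0.05, 0, 0], [0, 0, 0]],
    [[-0.01, 0, 0], [0, 0, 0]],
    [[0, 0, 0], [0, 0, 0]]
  ]
}}

```text
t: 35.65
tcp_pos: [646.1, 108.3, 232.3]
orientation: [0.501, 0.499, -0.499, 0.501]
contact_force: [0.7, -0.3, -1.3]
grip_width: 9.9
```

```bash
python3 - <<'E'
from h import *
goal([577,321,225],-0.124)
p=shot("wrist","w26")
E
```

```text
tcp [646.14 108.26 232.26] F [ 0.68 -0.33 -1.35] w 9.86358573881348 t 35.65
shift now-axes mm [   7.    -69.37 -212.67]  shift goal-axes mm [   7.26  -94.93 -202.55] rot [ 0.12 -0.   -0.  ]
```

View pics/w26.png

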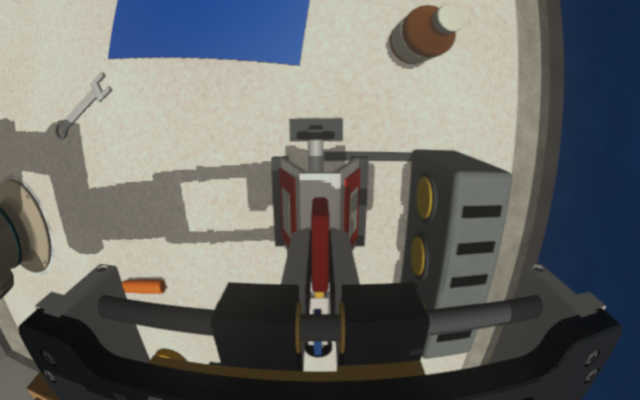

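Call:
{"fn": "servo_tool", "kwargs": {
  "series": [
    [[0, -0.0116, -0.0355], [0, 0, 0]],
    [[0, -0.0116, -0.0355], [0, 0, 0]],
    [[0, -0.0116, -0.0355], [0, 0, 0]],
    [[0, -0.0116, -0.0355], [0, 0, 0]],
    [[0, -0.0116, -0.0355], [0, 0, 0]]
  ]
}}

```text
t: 36.2
tcp_pos: [585.1, 286.4, 226.7]
orientation: [-0.498, -0.501, 0.502, -0.499]
contact_force: [0.1, -0.4, -1.5]
grip_width: 10.2
```

Call:
{"fn": "servo_tool", "kwargs": {
  "series": [
    [[0, -0.0116, -0.0355], [0, 0, 0]],
    [[0, 0, 0], [0.12, 0, 0]],
    [[0, 0, 0], [0, 0, 0]],
    [[0, 0, 0], [0, 0, 0]]
  ]
}}

```text
t: 36.6
tcp_pos: [574.7, 320.5, 227.9]
orientation: [-0.527, -0.47, 0.53, -0.469]
contact_force: [-0.5, -0.3, -0.8]
grip_width: 10.0
```

```bash
python3 - <<'E'
from h import *
goal([577,321,87],-0.124)
p=shot("wrist","w27")
for c in [(636.6,382.4),(621.8,246.7),(326.4,283.9),(345.8,418.2)]: print(wproj(p,[*c,4]))
E
```

```text
tcp [574.71 320.45 227.9 ] F [-0.47 -0.34 -0.79] w 9.995934148173422 t 36.6
shift now-axes mm [140.89   2.71  -1.2 ]  shift goal-axes mm [140.9    2.2   -0.83] rot [0.01 0.   0.  ]
(np.float64(362.4893322218222), np.float64(116.28744185961762))
(np.float64(360.42358425202), np.float64(215.8959155210947))
(np.float64(161.22239728301062), np.float64(212.7297761958296))
(np.float64(153.0195145385593), np.float64(122.76349803443911))
```

View pics/w27.png

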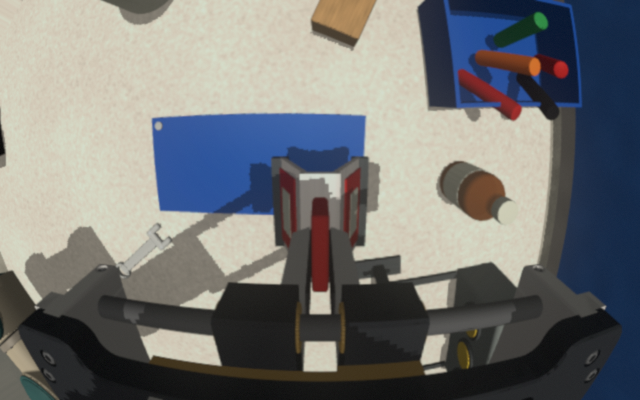

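Call:
{"fn": "servo_tool", "kwargs": {
  "series": [
    [[0.04, 0.002, -0.001], [0.005, 0, 0]],
    [[0.04, 0, 0], [0, 0, 0]],
    [[0.035, 0, 0], [0, 0, 0]],
    [[0.018, 0, 0], [0, 0, 0]],
    [[0, 0, 0], [0, 0, 0]]
  ]
}}

```text
t: 37.15
tcp_pos: [575.5, 319.6, 93.4]
orientation: [-0.528, -0.468, 0.533, -0.467]
contact_force: [-0.4, -0.3, -1.6]
grip_width: 9.9
```

Call:
{"fn": "servo_tool", "kwargs": {
  "series": [
    [[0.003, 0, 0], [0, 0, 0]],
    [[0.002, 0, 0], [0, 0, 0]],
    [[0, 0, 0], [0, 0, 0]],
    [[0, 0, 0], [0, 0, 0]]
  ]
}}

```text
t: 37.55
tcp_pos: [578.3, 322.2, 93.6]
orientation: [0.531, 0.467, -0.53, 0.468]
contact_force: [-0.0, -0.1, -1.3]
grip_width: 9.9
```

Call:
{"fn": "servo_tool", "kwargs": {
  "series": [
    [[0.003, 0, 0], [0, 0, 0]],
    [[0.003, 0, 0], [0, 0, 0]],
    [[0, 0, 0], [0, 0, 0]],
    [[0, 0, 0], [0, 0, 0]]
  ]
}}

```text
t: 37.95
tcp_pos: [577.9, 322.1, 86.6]
orientation: [0.531, 0.467, -0.53, 0.468]
contact_force: [-0.2, 0.8, 0.4]
grip_width: 9.7
```

Call:
{"fn": "servo_tool", "kwargs": {
  "series": [
    [[0.002, 0, 0], [0, 0, 0]],
    [[0, 0, 0], [0, 0, 0]],
    [[0, 0, 0], [0, 0, 0]]
  ]
}}

```text
t: 38.25
tcp_pos: [578.0, 322.1, 86.5]
orientation: [0.531, 0.467, -0.53, 0.468]
contact_force: [-1.9, -0.4, 8.6]
grip_width: 9.6
```

Down on the mat (86.5, contact). Release, rise and look.

Call:
{"fn": "servo_tool", "kwargs": {
  "series": [
    [[-0.001, 0, 0], [0, 0, 0]],
    [[0, 0, 0], [0, 0, 0]],
    [[0, 0, 0], [0, 0, 0]],
    [[0, 0, 0], [0, 0, 0]],
    [[-0.02, 0, 0], [0, 0, 0]]
  ],
  "claw": 0.05
}}

```text
t: 38.75
tcp_pos: [575.6, 320.9, 102.4]
orientation: [-0.528, -0.468, 0.533, -0.467]
contact_force: [-0.1, 0.0, 0.1]
grip_width: 46.1
```

Call:
{"fn": "servo_tool", "kwargs": {
  "series": [
    [[-0.05, 0, 0], [0, 0, 0]],
    [[-0.05, 0, 0], [0, 0, 0]],
    [[0, 0, 0], [0, 0, 0]],
    [[0, 0, 0], [0, 0, 0]]
  ]
}}

```text
t: 39.15
tcp_pos: [578.3, 322.2, 206.7]
orientation: [0.531, 0.467, -0.53, 0.468]
contact_force: [-0.2, -0.5, -0.7]
grip_width: 50.0
```

```bash
python3 - <<'E'
from h import *
goal([643.5,18,215],0)
p=shot("wrist","w28")
E
```

```text
tcp [578.32 322.22 206.73] F [-0.21 -0.52 -0.71] w 50.04508693062431 t 39.15
shift now-axes mm [ -8.41 102.9  293.61]  shift goal-axes mm [ -8.27  65.18 304.22] rot [-0.13 -0.   -0.  ]
```

View pics/w28.png

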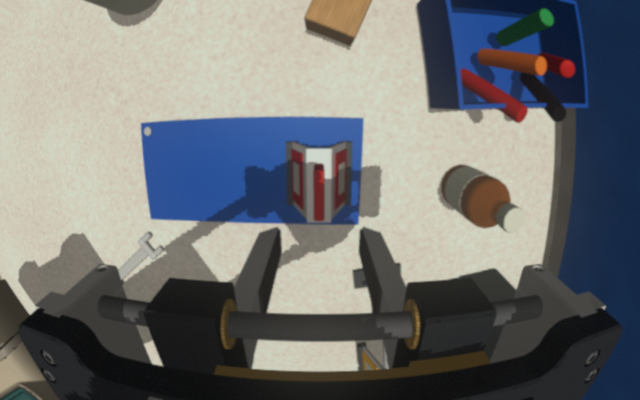

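Call:
{"fn": "servo_tool", "kwargs": {
  "series": [
    [[-0.002, 0.0147, 0.042], [0, 0, 0]],
    [[-0.002, 0.0147, 0.042], [0, 0, 0]],
    [[-0.002, 0.0147, 0.042], [0, 0, 0]],
    [[-0.002, 0.0147, 0.042], [0, 0, 0]],
    [[0, 0.0147, 0.042], [0, 0, 0]]
  ]
}}

```text
t: 39.7
tcp_pos: [623.2, 102.6, 210.9]
orientation: [-0.529, -0.469, 0.532, -0.467]
contact_force: [0.7, 0.4, -0.2]
grip_width: 50.3
```

Call:
{"fn": "servo_tool", "kwargs": {
  "series": [
    [[0, 0.0147, 0.042], [0, 0, 0]],
    [[0, 0.0147, 0.0416], [0, 0, 0]],
    [[0, 0, 0], [-0.128, 0, 0]],
    [[0, 0, 0], [0, 0, 0]],
    [[0, 0, 0], [0, 0, 0]]
  ]
}}

```text
t: 40.2
tcp_pos: [641.9, 18.1, 211.5]
orientation: [0.499, 0.501, -0.501, 0.499]
contact_force: [-0.3, 0.6, -0.4]
grip_width: 50.3
```

```bash
python3 - <<'E'
from h import *
goal([644.5,18,109],0)
p=shot("wrist","w29");print(wproj(p,[644.5,18,134]))
E
```

```text
tcp [641.91  18.14 211.49] F [-0.26  0.57 -0.4 ] w 50.29810972761491 t 40.2
shift now-axes mm [102.48   2.97   0.21]  shift goal-axes mm [102.49   2.59   0.14] rot [-0. -0.  0.]
(np.float64(323.49617888312514), np.float64(202.47145480567843))
```

View pics/w29.png

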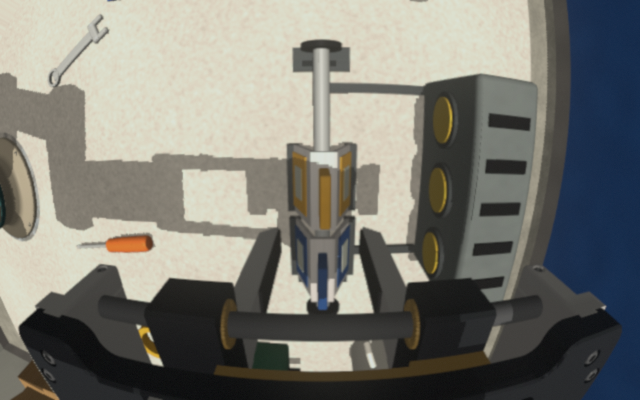

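Yellow fin at (325,170–228), matching the prediction within 1.5 px. Shift 3 mm, descend and grip.

Call:
{"fn": "servo_tool", "kwargs": {
  "series": [
    [[0.03, 0.003, 0], [0, 0, 0]],
    [[0.03, 0, 0], [0, 0, 0]],
    [[0.03, 0, 0], [0, 0, 0]],
    [[0.013, 0, 0], [0, 0, 0]],
    [[0, 0, 0], [0, 0, 0]]
  ]
}}

```text
t: 40.75
tcp_pos: [644.2, 18.9, 108.3]
orientation: [0.498, 0.502, -0.5, 0.499]
contact_force: [0.0, -0.1, -0.7]
grip_width: 49.7
```

Call:
{"fn": "servo_tool", "kwargs": {
  "series": [
    [[0, 0, 0], [0, 0, 0]],
    [[0, 0, 0], [0, 0, 0]],
    [[0, 0, 0], [0, 0, 0]],
    [[0, 0, 0], [0, 0, 0]],
    [[0, 0, 0], [0, 0, 0]]
  ],
  "claw": 0.0
}}

```text
t: 41.25
tcp_pos: [646.2, 17.7, 111.1]
orientation: [0.5, 0.5, -0.499, 0.501]
contact_force: [-0.4, 0.1, 0.6]
grip_width: 13.8
```

Call:
{"fn": "servo_tool", "kwargs": {
  "series": [
    [[0, 0, 0], [0, 0, 0]],
    [[0, 0, 0], [0, 0, 0]],
    [[0, 0, 0], [0, 0, 0]]
  ]
}}

```text
t: 41.55
tcp_pos: [645.6, 17.7, 110.9]
orientation: [0.499, 0.501, -0.5, 0.5]
contact_force: [-2.0, 0.5, 4.8]
grip_width: 9.7
```

Call:
{"fn": "servo_tool", "kwargs": {
  "series": [
    [[-0.02, 0, 0], [0, 0, 0]],
    [[-0.04, 0, 0], [0, 0, 0]],
    [[-0.05, 0, 0], [0, 0, 0]],
    [[-0.01, 0, 0], [0, 0, 0]],
    [[0, 0, 0], [0, 0, 0]]
  ]
}}

```text
t: 42.05
tcp_pos: [647.2, 17.6, 232.0]
orientation: [0.501, 0.499, -0.498, 0.502]
contact_force: [-0.9, -0.1, -2.0]
grip_width: 9.3
```

```bash
python3 - <<'E'
from h import *
goal([482.7,333,225],-0.124)
p=shot("wrist","w30")
E
```

```text
tcp [647.22  17.65 232.01] F [-0.89 -0.08 -1.96] w 9.3378365701201 t 42.05
shift now-axes mm [   6.14 -163.93 -315.68]  shift goal-axes mm [   7.01 -202.26 -292.58] rot [ 0.13  0.   -0.  ]
```

View pics/w30.png

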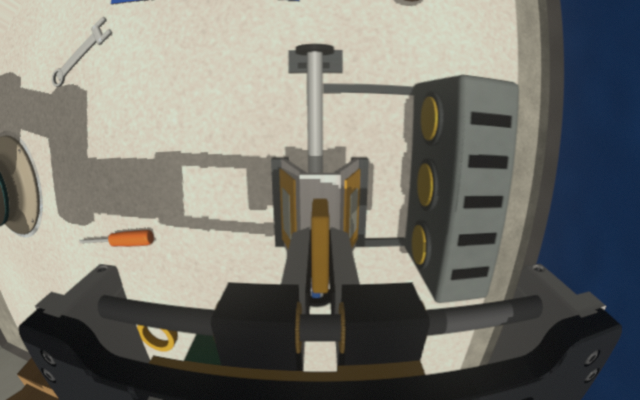

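Call:
{"fn": "servo_tool", "kwargs": {
  "series": [
    [[0, -0.0205, -0.0395], [0, 0, 0]],
    [[0, -0.0205, -0.0395], [0, 0, 0]],
    [[0, -0.0205, -0.0395], [0, 0, 0]],
    [[0, -0.0205, -0.0395], [0, 0, 0]],
    [[0, -0.0205, -0.0395], [0, 0, 0]]
  ]
}}

```text
t: 42.6
tcp_pos: [540.3, 215.9, 226.8]
orientation: [0.498, 0.501, -0.501, 0.499]
contact_force: [0.8, 0.3, -2.5]
grip_width: 9.8
```

Call:
{"fn": "servo_tool", "kwargs": {
  "series": [
    [[0, -0.0205, -0.0395], [0, 0, 0]],
    [[0, -0.0205, -0.0395], [0, 0, 0]],
    [[0, -0.0205, -0.0395], [0, 0, 0]],
    [[0, 0, 0], [0.125, 0, 0]],
    [[0, 0, 0], [0, 0, 0]]
  ]
}}

```text
t: 43.1
tcp_pos: [479.1, 333.8, 227.1]
orientation: [-0.527, -0.469, 0.531, -0.469]
contact_force: [-0.2, -0.0, -2.7]
grip_width: 10.0
```

Call:
{"fn": "servo_tool", "kwargs": {
  "series": [
    [[0, 0, 0], [0, 0, 0]],
    [[0, 0, 0], [0, 0, 0]]
  ]
}}

```text
t: 43.3
tcp_pos: [481.3, 332.3, 229.1]
orientation: [-0.529, -0.468, 0.531, -0.468]
contact_force: [-0.8, 0.7, -2.9]
grip_width: 9.8
```

```bash
python3 - <<'E'
from h import *
goal([482.7,333,87],-0.124)
p=shot("wrist","w31")
E
```

```text
tcp [481.28 332.35 229.06] F [-0.81  0.69 -2.91] w 9.827004606547096 t 43.3
shift now-axes mm [142.06   1.58  -1.07]  shift goal-axes mm [142.06   1.33  -0.82] rot [0. 0. 0.]
```

View pics/w31.png

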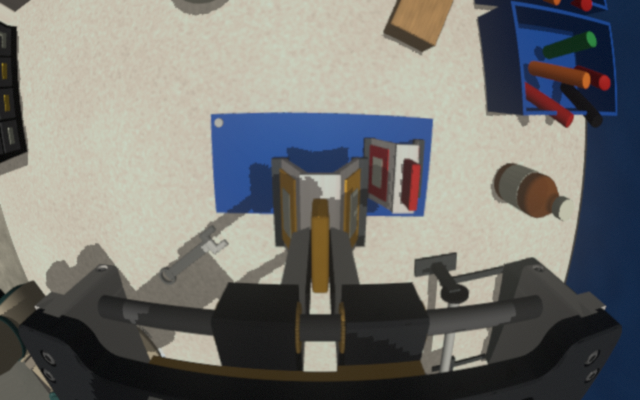

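```bash
python3 - <<'E'
from h import *
p=shot("wrist")
cv2.imwrite("pics/w31c.png",cv2.resize(p["img"][100:230,200:440],None,fx=3.3,fy=3.3,interpolation=cv2.INTER_CUBIC))
E
```

```text
(no output)
```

View pics/w31c.png

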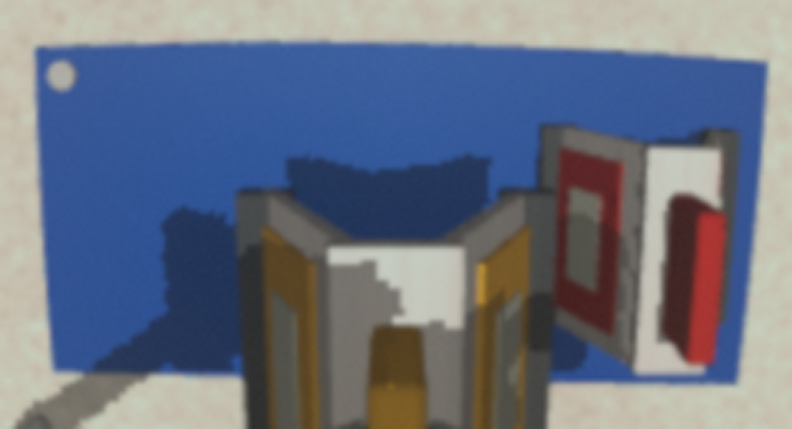

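Call:
{"fn": "servo_tool", "kwargs": {
  "series": [
    [[0.04, 0.001, -0.003], [0, 0, 0]],
    [[0.04, 0, 0], [0, 0, 0]],
    [[0.035, 0, 0], [0, 0, 0]],
    [[0.018, 0, 0], [0, 0, 0]],
    [[0, 0, 0], [0, 0, 0]]
  ]
}}

```text
t: 43.9
tcp_pos: [480.9, 334.4, 94.4]
orientation: [-0.528, -0.469, 0.532, -0.468]
contact_force: [-0.3, 0.3, -2.5]
grip_width: 9.6
```

Call:
{"fn": "servo_tool", "kwargs": {
  "series": [
    [[0.003, 0, 0], [0, 0, 0]],
    [[0.003, 0, 0], [0, 0, 0]],
    [[0, 0, 0], [0, 0, 0]],
    [[0, 0, 0], [0, 0, 0]]
  ]
}}

```text
t: 44.3
tcp_pos: [483.2, 336.5, 92.4]
orientation: [0.53, 0.468, -0.529, 0.469]
contact_force: [-0.6, 1.2, -2.2]
grip_width: 9.3
```

Call:
{"fn": "servo_tool", "kwargs": {
  "series": [
    [[0.003, 0, 0], [0, 0, 0]],
    [[0.002, 0, 0], [0, 0, 0]],
    [[0, 0, 0], [0, 0, 0]],
    [[0, 0, 0], [0, 0, 0]]
  ]
}}

```text
t: 44.7
tcp_pos: [482.8, 336.4, 86.7]
orientation: [0.53, 0.468, -0.53, 0.468]
contact_force: [0.4, 1.2, 0.1]
grip_width: 9.7
```

Call:
{"fn": "servo_tool", "kwargs": {
  "series": [
    [[0.0015, 0, 0], [0, 0, 0]],
    [[0, 0, 0], [0, 0, 0]],
    [[0, 0, 0], [0, 0, 0]]
  ]
}}

```text
t: 45.0
tcp_pos: [482.8, 336.5, 86.6]
orientation: [0.53, 0.468, -0.529, 0.468]
contact_force: [-1.5, -1.5, 8.1]
grip_width: 9.6
```

Call:
{"fn": "servo_tool", "kwargs": {
  "series": [
    [[-0.0005, 0, 0], [0, 0, 0]],
    [[0, 0, 0], [0, 0, 0]],
    [[0, 0, 0], [0, 0, 0]],
    [[0, 0, 0], [0, 0, 0]],
    [[-0.02, 0, 0], [0, 0, 0]]
  ],
  "claw": 0.05
}}

```text
t: 45.5
tcp_pos: [480.7, 335.1, 102.9]
orientation: [-0.528, -0.469, 0.532, -0.468]
contact_force: [0.2, -0.1, -0.3]
grip_width: 46.4
```

Call:
{"fn": "servo_tool", "kwargs": {
  "series": [
    [[-0.05, 0, 0], [0, 0, 0]],
    [[-0.05, 0, 0], [0, 0, 0]],
    [[0, 0, 0], [0, 0, 0]],
    [[0, 0, 0], [0, 0, 0]]
  ]
}}

```text
t: 45.9
tcp_pos: [483.2, 336.6, 206.6]
orientation: [0.531, 0.468, -0.529, 0.469]
contact_force: [-0.0, -0.3, -0.1]
grip_width: 49.8
```

```bash
python3 - <<'E'
from h import *
goal([644.5,-72,215],0)
p=shot("wrist","w32")
E
```

```text
tcp [483.24 336.6  206.61] F [-0.01 -0.26 -0.12] w 49.823656717426395 t 45.9
shift now-axes mm [ -8.49 210.19 385.71]  shift goal-axes mm [ -8.39 161.26 408.6 ] rot [-0.12 -0.   -0.  ]
```

View pics/w32.png

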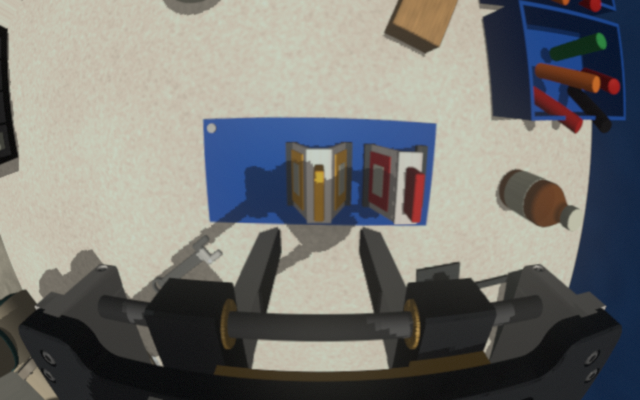

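Call:
{"fn": "servo_tool", "kwargs": {
  "series": [
    [[-0.001, 0.021, 0.0386], [0, 0, 0]],
    [[-0.001, 0.021, 0.0386], [0, 0, 0]],
    [[-0.001, 0.021, 0.0386], [0, 0, 0]],
    [[-0.001, 0.021, 0.0386], [0, 0, 0]],
    [[-0.001, 0.021, 0.0386], [0, 0, 0]]
  ]
}}

```text
t: 46.45
tcp_pos: [562.2, 130.1, 207.9]
orientation: [-0.528, -0.469, 0.531, -0.467]
contact_force: [0.8, 0.3, 0.2]
grip_width: 49.9
```

Call:
{"fn": "servo_tool", "kwargs": {
  "series": [
    [[0, 0.021, 0.0386], [0, 0, 0]],
    [[0, 0.021, 0.0386], [0, 0, 0]],
    [[0, 0.021, 0.0386], [0, 0, 0]],
    [[0, 0.021, 0.0386], [0, 0, 0]],
    [[0, 0.021, 0.0386], [0, 0, 0]]
  ]
}}

```text
t: 46.95
tcp_pos: [642.8, -74.1, 207.6]
orientation: [-0.529, -0.47, 0.531, -0.467]
contact_force: [-0.2, 0.6, -0.3]
grip_width: 50.0
```

Call:
{"fn": "servo_tool", "kwargs": {
  "series": [
    [[0, 0, 0], [-0.125, 0, 0]],
    [[0, 0, 0], [0, 0, 0]],
    [[0, 0, 0], [0, 0, 0]],
    [[0, 0, 0], [0, 0, 0]]
  ]
}}

```text
t: 47.35
tcp_pos: [643.0, -71.5, 209.6]
orientation: [0.499, 0.501, -0.5, 0.5]
contact_force: [-0.1, -1.1, -0.6]
grip_width: 49.9
```

```bash
python3 - <<'E'
from h import *
goal([644.5,-72,109],0)
p=shot("wrist","w33");print(wproj(p,[644.5,-72,134]))
E
```

```text
tcp [642.97 -71.51 209.58] F [-0.06 -1.1  -0.57] w 49.905889121823165 t 47.35
shift now-axes mm [100.57   1.71   0.54]  shift goal-axes mm [100.58   1.53   0.49] rot [ 0. -0.  0.]
(np.float64(322.12074779559515), np.float64(203.51997899556963))
```

View pics/w33.png

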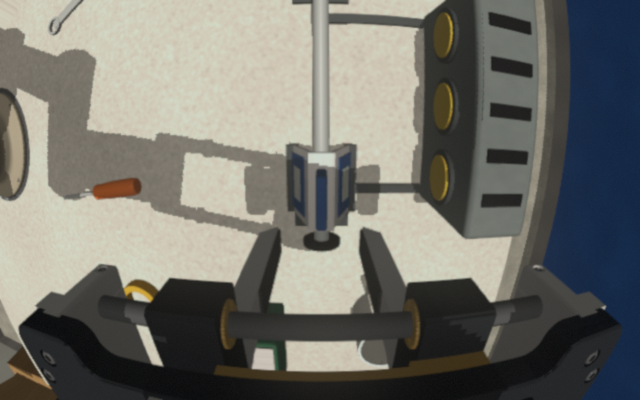

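Blue fin at (321,170–228), as predicted. Descend, grip, lift.

Call:
{"fn": "servo_tool", "kwargs": {
  "series": [
    [[0.03, 0.001, 0], [0, 0, 0]],
    [[0.03, 0, 0], [0, 0, 0]],
    [[0.03, 0, 0], [0, 0, 0]],
    [[0.011, 0, 0], [0, 0, 0]],
    [[0, 0, 0], [0, 0, 0]]
  ]
}}

```text
t: 47.9
tcp_pos: [643.4, -71.6, 108.0]
orientation: [0.499, 0.502, -0.5, 0.5]
contact_force: [0.5, 0.1, 0.6]
grip_width: 50.1
```

Call:
{"fn": "servo_tool", "kwargs": {
  "series": [
    [[0, 0, 0], [0, 0, 0]],
    [[0, 0, 0], [0, 0, 0]],
    [[0, 0, 0], [0, 0, 0]],
    [[0, 0, 0], [0, 0, 0]],
    [[0, 0, 0], [0, 0, 0]]
  ],
  "claw": 0.0
}}

```text
t: 48.4
tcp_pos: [645.0, -72.7, 110.1]
orientation: [0.5, 0.5, -0.499, 0.501]
contact_force: [-0.1, -0.2, 0.2]
grip_width: 13.4
```

Call:
{"fn": "servo_tool", "kwargs": {
  "series": [
    [[0, 0, 0], [0, 0, 0]],
    [[0, 0, 0], [0, 0, 0]],
    [[0, 0, 0], [0, 0, 0]]
  ]
}}

```text
t: 48.7
tcp_pos: [644.4, -72.7, 109.9]
orientation: [0.499, 0.501, -0.5, 0.5]
contact_force: [-1.9, 0.1, 4.8]
grip_width: 9.7
```

Call:
{"fn": "servo_tool", "kwargs": {
  "series": [
    [[-0.02, 0, 0], [0, 0, 0]],
    [[-0.04, 0, 0], [0, 0, 0]],
    [[-0.05, 0, 0], [0, 0, 0]],
    [[-0.01, 0, 0], [0, 0, 0]],
    [[0, 0, 0], [0, 0, 0]]
  ]
}}

```text
t: 49.2
tcp_pos: [646.0, -72.7, 231.0]
orientation: [0.5, 0.499, -0.499, 0.502]
contact_force: [-0.0, -0.5, -2.3]
grip_width: 9.8
```

```bash
python3 - <<'E'
from h import *
goal([388.5,347,228],-0.124)
p=shot("wrist","w34")
E
```

```text
tcp [645.97 -72.74 230.96] F [-0.05 -0.53 -2.33] w 9.764164174303541 t 49.2
shift now-axes mm [   1.49 -256.62 -420.27]  shift goal-axes mm [   2.96 -307.4  -384.67] rot [ 0.13  0.   -0.  ]
```

View pics/w34.png

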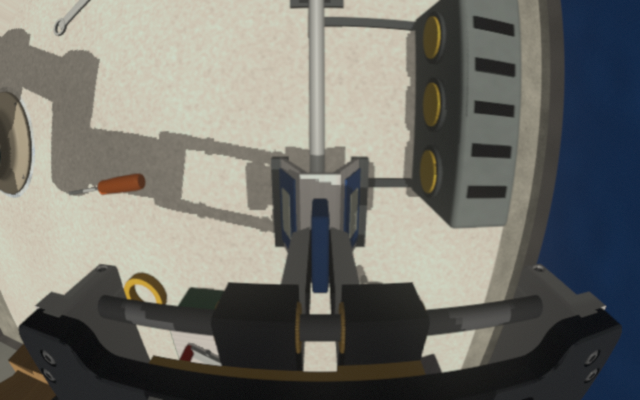

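Call:
{"fn": "servo_tool", "kwargs": {
  "series": [
    [[0, -0.0257, -0.042], [0, 0, 0]],
    [[0, -0.0257, -0.042], [0, 0, 0]],
    [[0, -0.0257, -0.042], [0, 0, 0]],
    [[0, -0.0257, -0.042], [0, 0, 0]],
    [[0, -0.0257, -0.042], [0, 0, 0]]
  ]
}}

```text
t: 49.75
tcp_pos: [512.7, 138.4, 225.9]
orientation: [0.498, 0.502, -0.501, 0.499]
contact_force: [1.1, 1.6, -2.6]
grip_width: 9.5
```

Call:
{"fn": "servo_tool", "kwargs": {
  "series": [
    [[0, -0.0257, -0.042], [0, 0, 0]],
    [[0, -0.0257, -0.042], [0, 0, 0]],
    [[0, -0.0257, -0.042], [0, 0, 0]],
    [[0, -0.0257, -0.042], [0, 0, 0]],
    [[0, -0.0257, -0.042], [0, 0, 0]]
  ]
}}

```text
t: 50.25
tcp_pos: [384.0, 347.4, 226.2]
orientation: [-0.498, -0.501, 0.502, -0.5]
contact_force: [0.5, 1.2, -2.5]
grip_width: 9.7
```

Call:
{"fn": "servo_tool", "kwargs": {
  "series": [
    [[0, 0, 0], [0.125, 0, 0]],
    [[0, 0, 0], [0, 0, 0]],
    [[0, 0, 0], [0, 0, 0]],
    [[0, 0, 0], [0, 0, 0]]
  ]
}}

```text
t: 50.65
tcp_pos: [387.0, 345.8, 228.2]
orientation: [-0.529, -0.468, 0.531, -0.468]
contact_force: [0.4, 0.9, -1.9]
grip_width: 9.7
```

```bash
python3 - <<'E'
from h import *
goal([388.5,347,86],-0.124)
p=shot("wrist","w35")
E
```

```text
tcp [386.95 345.75 228.17] F [ 0.38  0.86 -1.88] w 9.656217288868234 t 50.65
shift now-axes mm [142.17   1.6   -1.7 ]  shift goal-axes mm [142.17   1.38  -1.43] rot [0. 0. 0.]
```

View pics/w35.png

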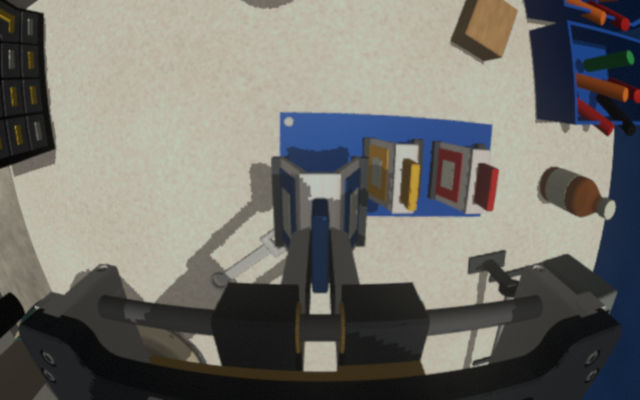

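Call:
{"fn": "servo_tool", "kwargs": {
  "series": [
    [[0.04, 0.001, -0.001], [0, 0, 0]],
    [[0.04, 0, 0], [0, 0, 0]],
    [[0.035, 0, 0], [0, 0, 0]],
    [[0.018, 0, 0], [0, 0, 0]],
    [[0, 0, 0], [0, 0, 0]]
  ]
}}

```text
t: 51.2
tcp_pos: [386.5, 345.4, 93.6]
orientation: [-0.528, -0.468, 0.533, -0.468]
contact_force: [0.0, 0.2, -2.7]
grip_width: 9.5
```

Call:
{"fn": "servo_tool", "kwargs": {
  "series": [
    [[0.003, 0, 0], [0, 0, 0]],
    [[0.003, 0, 0], [0, 0, 0]],
    [[0, 0, 0], [0, 0, 0]],
    [[0, 0, 0], [0, 0, 0]]
  ]
}}

```text
t: 51.6
tcp_pos: [388.6, 348.1, 91.3]
orientation: [0.53, 0.468, -0.529, 0.468]
contact_force: [0.1, -0.0, -2.6]
grip_width: 9.9
```

Call:
{"fn": "servo_tool", "kwargs": {
  "series": [
    [[0.003, 0, 0], [0, 0, 0]],
    [[0.002, 0, 0], [0, 0, 0]],
    [[0, 0, 0], [0, 0, 0]],
    [[0, 0, 0], [0, 0, 0]]
  ]
}}

```text
t: 52.0
tcp_pos: [388.1, 348.0, 85.7]
orientation: [0.53, 0.468, -0.53, 0.468]
contact_force: [-0.3, 0.7, 0.5]
grip_width: 9.5
```

Call:
{"fn": "servo_tool", "kwargs": {
  "series": [
    [[0.001, 0, 0], [0, 0, 0]],
    [[0, 0, 0], [0, 0, 0]],
    [[0, 0, 0], [0, 0, 0]]
  ]
}}

```text
t: 52.3
tcp_pos: [388.1, 348.1, 85.6]
orientation: [0.53, 0.468, -0.529, 0.468]
contact_force: [-2.1, -0.3, 6.6]
grip_width: 9.8
```

Call:
{"fn": "servo_tool", "kwargs": {
  "series": [
    [[0, 0, 0], [0, 0, 0]],
    [[0, 0, 0], [0, 0, 0]],
    [[0, 0, 0], [0, 0, 0]],
    [[0, 0, 0], [0, 0, 0]],
    [[-0.02, 0, 0], [0, 0, 0]]
  ],
  "claw": 0.05
}}

```text
t: 52.8
tcp_pos: [386.2, 346.5, 102.3]
orientation: [-0.528, -0.469, 0.532, -0.468]
contact_force: [-0.1, 0.0, 0.5]
grip_width: 46.2
```

Call:
{"fn": "servo_tool", "kwargs": {
  "series": [
    [[-0.05, 0, 0], [0, 0, 0]],
    [[-0.05, 0, 0], [0, 0, 0]],
    [[-0.05, 0, 0], [0, 0, 0]],
    [[0, 0, 0.04], [0, 0, 0]],
    [[0, 0, 0.04], [0, 0, 0]]
  ]
}}

```text
t: 53.3
tcp_pos: [379.2, 268.5, 256.2]
orientation: [0.531, 0.468, -0.528, 0.469]
contact_force: [1.2, -1.2, -0.5]
grip_width: 50.0
```

Call:
{"fn": "servo_tool", "kwargs": {
  "series": [
    [[0, 0, 0.04], [0, 0, 0]],
    [[0, 0, 0.04], [0, 0, 0]],
    [[0, 0, 0.04], [0, 0, 0]],
    [[0, 0, 0.04], [0, 0, 0]],
    [[0, 0, 0], [0, 0, 0]]
  ]
}}

```text
t: 53.8
tcp_pos: [357.8, 105.9, 254.5]
orientation: [-0.531, -0.466, 0.532, -0.467]
contact_force: [-0.5, 0.7, 0.2]
grip_width: 49.8
```

```bash
python3 - <<'E'
from h import *
goal([388,100,250],-0.124)
p=shot("scene","s36");cv2.imwrite("pics/s36c.png",cv2.resize(p["img"][110:310,170:490],None,fx=2.5,fy=2.5,interpolation=cv2.INTER_CUBIC))
p=shot("top");cv2.imwrite("pics/t36.png",cv2.resize(p["img"][180:320,150:340],None,fx=4,fy=4,interpolation=cv2.INTER_CUBIC))
E
```

```text
tcp [357.75 105.89 254.46] F [-0.51  0.75  0.2 ] w 49.81616269065332 t 53.8
shift now-axes mm [ 4.47 30.76  1.94]  shift goal-axes mm [ 4.46 30.75  2.11] rot [-0.01  0.   -0.  ]
```

View pics/s36c.png

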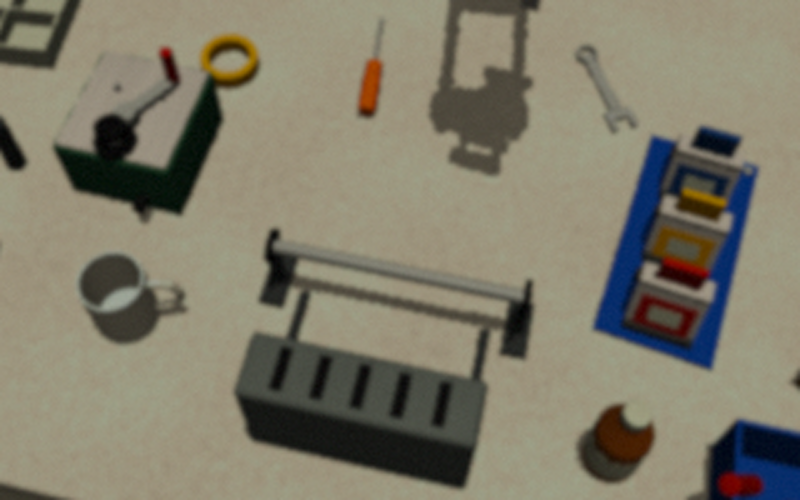

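View pics/t36.png

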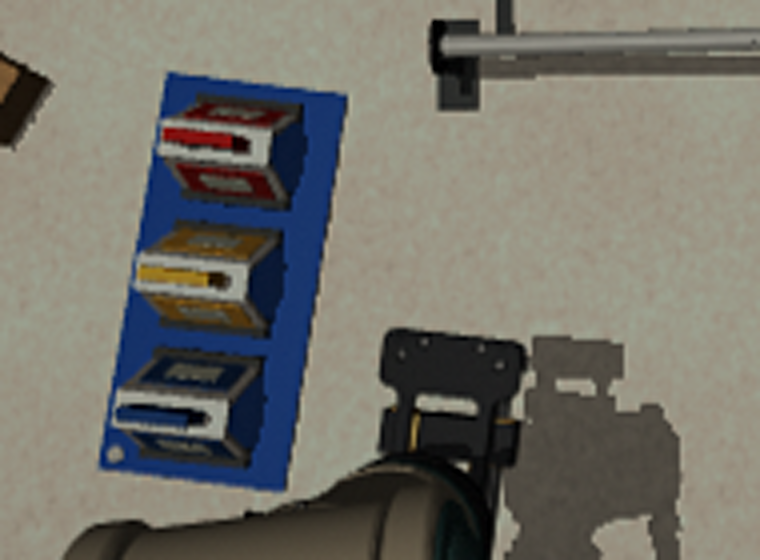

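```bash
python3 -c "
from bench import robot
print(robot.job_done())"
```

```text
the job is handed in; nothing more can be done
None
```

The job is done and handed in at about 54 s of the 210 s allowed. All three holders were out (red, yellow, blue), and all three now stand upright on the blue mat.

- **Hanging:** I hung blue, yellow and red astride the bar. The wrist and top pictures showed all three hanging before I touched the shutter box.
- **Shutter:** I swung the lever until it would move no further, at y ≈ -363 mm with 14–19 N of push, and a picture showed it back at rest. I pressed the plunger its full 15 mm, from 135 to 120 mm, where it bottomed hard, and let it up. I then swung the lever to the same stop again and let it spring back. Its being cocked is inferred from reaching the stop, as nothing in the scene shows it.
- **First lever swing:** the fingers met the knob off-centre, so I paused partway, shifted them about 10 mm sideways and carried on to the stop.
- **Final check:** the last scene and top pictures show the three holders upright in a row within the mat, the lever at rest, and the bottle and mug standing. The robot is clear of everything, with nothing measurable on the wrist force.

No check failed or disagreed. I never saw a holder knocked aside. The network's knob readings disagreed with my own pixel measurements, so I used mine.

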